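# Change over a swab dosing station for the next batch

### The job

Change the dosing station over to the next batch. Let the two bottles on the bottle mat change places, so that the tall bottle stands upright in the ring next to the pump and the squat jar upright in the other ring; and take every capped swab from the blue rack and push it, rod first, fully down into a vial of its own on the turntable until its cap sits on the rim, leaving free the vial under the nozzle and the one that comes under it next. When all that is done, turn the turntable by its hub handle one click clockwise (seen from above), no further and never backwards, and leave the other things on the bench where they are.

Things in the scene. Friction and masses are not known exactly. Their poses are not given: they have to be found in the camera images.
- tall_mid (a point): Tall off-white bottle with a paper label, 140 mm high, 170 to 340 g, its weight low down; body 58 mm across up to 88 mm, shoulder to a 28 mm neck, grey screw cap 34 mm across from 112 to 140 mm above the foot, good to grip. This point: on its axis, half-way up, 70 mm above the foot; z is its axis. Starts in the ring at spare_place. May be knocked aside during the work.
- jar_mid (a point): Squat off-white jar with a paper label, a plain cylinder 60 mm across (grey lid 61 mm) and 80 mm high, 170 to 340 g. This point: on its axis, half-way up, 40 mm above the foot; z is its axis. Starts in the ring at pump_place. May be knocked aside during the work.
- pump_place (a point): Centre, on the mat's face 3 mm up, of the white printed ring (90 mm inside) next to the feed pump. y runs along the fixed flat black bottle mat to the pump, a white box 95 mm high, face 81 mm away; its round head reaches 19 mm nearer, 83 mm high. The mat is 115 mm wide (x); the table on its -x side, towards the robot, is clear for 90 mm in front of the gap between the rings: room to park a bottle.
- spare_place (a point): Centre of the other printed ring (90 mm inside), 135 mm from pump_place along -y of the mat, at the mat's upper face. Same axes.
- rack_top (a point): Blue swab rack, fixed, 215 x 62 mm, its top plate 75 mm above the table: this point is the centre of the top face; x runs along its row of four round 11 mm holes, 48 mm apart, at x = -72, -24, 24 and 72 mm.
- swab1_cap (a point): Capped swab (two to four are present, all alike): white cap 19 mm across and 36 mm long, below it a thin rod 5 mm across with a rounded tip 7 mm wide, ending 60 mm below the cap's underside. Hangs upright in a rack hole, cap on the plate. This point: centre of the cap, 18 mm above its underside; z is its axis, up. 20 g.
- swab2_cap (a point): Capped swab (two to four are present, all alike): white cap 19 mm across and 36 mm long, below it a thin rod 5 mm across with a rounded tip 7 mm wide, ending 60 mm below the cap's underside. Hangs upright in a rack hole, cap on the plate. This point: centre of the cap, 18 mm above its underside; z is its axis, up. 20 g.
- swab3_cap (a point): Capped swab (two to four are present, all alike): white cap 19 mm across and 36 mm long, below it a thin rod 5 mm across with a rounded tip 7 mm wide, ending 60 mm below the cap's underside. Hangs upright in a rack hole, cap on the plate. This point: centre of the cap, 18 mm above its underside; z is its axis, up. 20 g.
- swab4_cap (a point): Capped swab (two to four are present, all alike): white cap 19 mm across and 36 mm long, below it a thin rod 5 mm across with a rounded tip 7 mm wide, ending 60 mm below the cap's underside. Hangs upright in a rack hole, cap on the plate. This point: centre of the cap, 18 mm above its underside; z is its axis, up. 20 g.
- vial0 (a point): Centre of the mouth of a clear upright vial fixed on the turntable, on a circle of 92 mm radius about its axis; mouth 122 mm above the table, opening 11 mm, rim 19 mm across, inside 64 mm deep plus a thin bottom; a swab's cap comes to rest on the rim. It stands under the dosing nozzle at the start: leave it free.
- vial1 (a point): Centre of the mouth of a clear upright vial fixed on the turntable, on a circle of 92 mm radius about its axis; mouth 122 mm above the table, opening 11 mm, rim 19 mm across, inside 64 mm deep plus a thin bottom; a swab's cap comes to rest on the rim. It has just passed the nozzle (60 degrees clockwise of vial0 seen from above): may take a swab.
- vial2 (a point): Centre of the mouth of a clear upright vial fixed on the turntable, on a circle of 92 mm radius about its axis; mouth 122 mm above the table, opening 11 mm, rim 19 mm across, inside 64 mm deep plus a thin bottom; a swab's cap comes to rest on the rim. It is 60 degrees on from vial1: may take a swab.
- vial3 (a point): Centre of the mouth of a clear upright vial fixed on the turntable, on a circle of 92 mm radius about its axis; mouth 122 mm above the table, opening 11 mm, rim 19 mm across, inside 64 mm deep plus a thin bottom; a swab's cap comes to rest on the rim. It is opposite vial0: may take a swab.
- vial4 (a point): Centre of the mouth of a clear upright vial fixed on the turntable, on a circle of 92 mm radius about its axis; mouth 122 mm above the table, opening 11 mm, rim 19 mm across, inside 64 mm deep plus a thin bottom; a swab's cap comes to rest on the rim. It is 60 degrees on from vial3: may take a swab.
- vial5 (a point): Centre of the mouth of a clear upright vial fixed on the turntable, on a circle of 92 mm radius about its axis; mouth 122 mm above the table, opening 11 mm, rim 19 mm across, inside 64 mm deep plus a thin bottom; a swab's cap comes to rest on the rim. It is 60 degrees anticlockwise of vial0 seen from above; the vial that the next clockwise click brings under the nozzle: leave it free.
- hub_handle (a point): Black bar handle on top of the turntable's axis, fixed to the turntable and turning with it: 58 mm long (x, towards vial0), 14 mm thick (y), 36 mm high. This point is on the turntable's axis at 165 mm above the table, 16 mm below the handle's top and 20 mm above its underside.
- turntable (a joint): Angle of the turntable in rad, growing clockwise seen from above; 0 at the stop where it starts. A spring plunger between lugs on the rim stops it every 1.047 rad (60 degrees): it takes about 0.3 Nm to leave a stop, it turns almost freely between stops, and within about 0.03 rad of a stop it is drawn in and held. Six stops.
- beaker: Glass beaker, 72 mm across the mouth, 90 mm high, open, standing upright; origin under its foot. Bystander.
- dishes: Two stacked clear round dishes, 62 mm across, 30 mm high together; origin under the lower one. Bystander.
- pipette: White hand pipette lying flat, about 260 mm long, 24 mm wide, 20 mm high; origin on the table near the front end of its thick handle part, long axis x, tip to +x. Bystander.
- marker: Grey felt marker with a black cap lying flat, about 113 mm long, 15 mm thick; origin on the table at its middle, long axis x. Bystander.
- washbottle: White squeeze bottle with a bent spout, 68 mm across, 182 mm high; origin under its foot. Bystander.
- tipbox: Grey box of pipette tips, 120 x 82 mm, 50 mm high; origin under its centre, long axis x. Bystander.
Things that resemble listed ones, but are neither listed nor needed, are in the scene too. Leave any green look-alike of the part that bears jar_mid alone.

How it is judged:
By the outcome, as a careful person would: the job done as asked, in the order asked, and still so for the second after the job is handed in, with the robot touching nothing.
Of swab1, swab2, swab3, swab4 only 2 to 4 are there at a start; the rules pass over those that are not, and their reading is None.
At some moment in a run one of tall, jar may be knocked a few centimetres aside while the robot is not near it.
It also fails if it takes over 210 s, if anything falls off the work surface, if the arm or the gripper's body presses on something with over 40 N, if the wrist force passes 120 N, or if a joint passes its speed limit or range.

### The arm

A 7-joint arm with a two-finger parallel gripper is mounted at the origin on the work surface. World frame = base frame: x ahead of the robot, y to its left, z up, the work surface at z = 0. Lengths are in m, angles in rad, forces in N, time in s.
With the tool pointing down it reaches from about 0.4 to 0.85 m from the base axis. Payload 10.4 kg.
Tool frame: the origin (TCP) lies where the fingers leave the gripper's body, on its centre line; the fingertips stand 73 mm ahead of it and the grasp point (between the pads) lies 54 mm ahead of it; z points along the fingers, y is the direction in which the jaws open and shut (so a half turn about z gives the same grasp; the last joint's range is limited). The gripper opens to 85 mm and grips with 20 to 120 N. Pads are 22 mm wide; open, the fingers measure 114 mm over their backs; the gripper's body (76 mm by 85 mm) begins 54 mm behind the grasp point. The pads swing forward as they close: fully open they stand 13 mm farther back than shut.
Start: joints at [1.111, 0.332, -0.065, 1.46, 0.022, 1.35, -0.088], TCP at [0.264, -0.566, 0.304] pointing down, gripper open.
Joint ranges: [-2.6, 2.6], [-0.5, 2.12], [-1.47, 1.34], [0.16, 2.42], [-1.27, 4.41], [0.06, 2.06], [-2.6, 2.6]. Speed limits (rad/s): [2.22, 2.22, 2.79, 2.79, 3.14, 3.14, 3.14].

### API

Orientations are given as a unit quaternion [x, y, z, w].
In Python, from workcell import get_obs, camera, camera_model, hand_in gives the robot as it stands.
- The arm moves only by the shell command python3 -m crank 'ROWS' [FORCE]. ROWS is text: rows parted by semicolons, each of 7 numbers parted by spaces: the shift along the tool's x, y, z in units of 40 mm (1.0 is 40 mm), then the turn, a rotation vector about the tool's x, y, z in units of 8 degrees (1.0 is 8 degrees), then the finger opening in mm, from 0 to 85.4. In form: x y z ax ay az jaw; .... A call has exactly 10 rows; each row shifts and turns the pose as measured when the row begins, along the tool's axes as they then stand; what a row does not reach is not made up. A row lasts 1/10 s, in which the tool goes at most 50 mm and 8.59 degrees, less where a joint would pass 70% of its speed; a pose out of reach is approached as far as the arm can. A call is refused whole if a number of a shift passes 1 or a number of a turn 1, either way. A call with a gripper value outside its range is refused whole. The fingers move at their own pace and stop on an object; FORCE is the grip in N (left out, the last holds). Time passes only in rows, so rows that do not move let the fingers close, or fill a call up. It gives the time, the measured TCP pose, the force and the opening at its end, in the units of the state.
- get_obs(): the state, without advancing time (a new reading comes with each control period).
- camera(name): name is "side" or "top"; returns (picture, depth): 480x640x3 uint8, red, green, blue; 480x640 float32, m along the optical axis (not along the pixel's ray), 0 where there is no reading.
- camera_model(name): a dict with "fx", "fy", "cx", "cy" (pixels), "position" and "rotation" of the camera in the world. Camera axes: x right, y up, looking along -z (the intrinsics and any distortion apply to the point x, -y, -z); pixel columns grow to the right and rows downward; lengths in m; the calibration is good to about 2 mm. A picture is of the moment at which its call begins. camera_model takes no time and is no camera call.
- hand_in(): hands the job in, once; it reports no verdict.
The state is a dict: "clock": time; "joint_pos": joint angles; "joint_velocities": joint speeds; "tau": joint torques, N m; "position": TCP position; "ee_rot": TCP orientation; "ft_force": force on the tool from outside, world axes, zero at the start; "torque": the same for the moment, N m; "grip_width": opening from 0.0 (shut) to 1.0 (fully open).
Only numpy, scipy, OpenCV 4.12 (cv2) and the standard library are available. Lean on these libraries where they do the work, as an engineer would, in place of code of your own. Each camera call takes 0.05 s, during which the arm holds its last target.

## Working session

There is one attempt and no reset: what is moved stays moved. The work goes in short steps, Python scripts to look and compute and a shell command to move; the robot and the scene stay as the last step left them, time stands still between calls to the robot, and variables do not carry over. Pictures are saved under pics/ and viewed, and the job is handed in when it is done.

```bash
ls; mkdir -p pics
python3 - <<'E'
from workcell import *
import cv2
o=get_obs();print(o)
for n in("side","top"):
    p,d=camera(n);cv2.imwrite(f"pics/{n}0.png",p[:,:,::-1]);import numpy as np;np.save(f"pics/{n}0d.npy",d)
    print(n,camera_model(n))
E
```

```text
pics
{'clock': 0.0, 'joint_pos': array([ 1.11139291,  0.33288554, -0.06469676,  1.46095629,  0.02159271,
        1.34990647, -0.08847623]), 'joint_velocities': array([-1.28806469e-03,  2.12412789e-04, -2.58861326e-04,  3.69771932e-05,
       -7.32272317e-04,  1.70714589e-04, -4.62464417e-04]), 'tau': array([-8.90526953e-04, -6.25444150e+01,  4.89601213e-02, -3.91609454e+01,
        1.62502105e-02,  9.89945547e-03, -8.83981869e-06]), 'position': array([ 0.26428399, -0.56606504,  0.30310016]), 'ee_rot': array([ 9.76240360e-01,  2.16689239e-01, -1.88522255e-04, -7.05471063e-04]), 'ft_force': array([ 0.19896176, -0.44924741,  0.00400525]), 'torque': array([0.04389379, 0.00707331, 0.00374805]), 'grip_width': 0.9979481227869492}
side {'fx': 588.4634800188319, 'fy': 588.4634800188319, 'cx': 320.929171845162, 'cy': 236.0126734932793, 'position': array([0.02096342, 0.74126297, 1.0986926 ]), 'rotation': array([-0.11276408,  0.34920895,  0.89126652, -0.26642327])}
top {'fx': 554.5275560843576, 'fy': 554.5275560843576, 'cx': 323.8485168005637, 'cy': 234.9135028880047, 'position': array([ 0.36053156, -0.05540491,  1.70625382]), 'rotation': array([-0.03737595,  0.0373998 ,  0.7131143 , -0.69905099])}
```

View pics/side0.png

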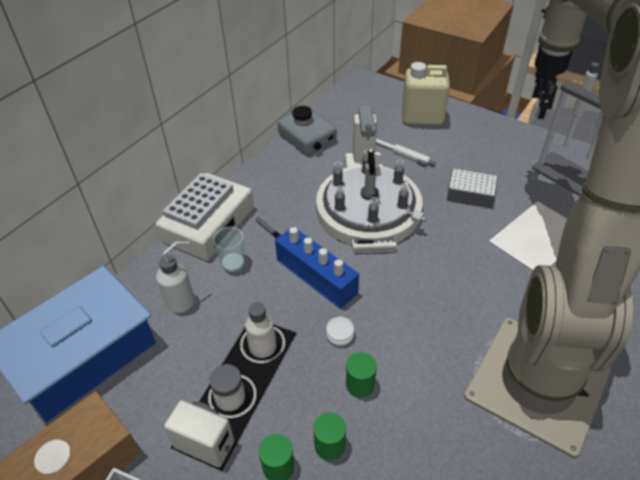

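View pics/top0.png

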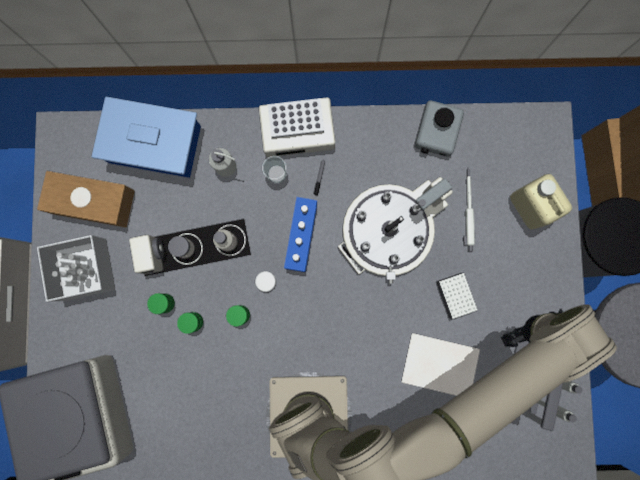

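```bash
cat > h.py <<'E'
import numpy as np,cv2
from scipy.spatial.transform import Rotation as R
from workcell import *
M={n:camera_model(n) for n in("side","top")}
def ray(n,u,v):
    m=M[n];d=np.array([(u-m['cx'])/m['fx'],-(v-m['cy'])/m['fy'],-1.])
    return np.array(m['position']),R.from_quat(m['rotation']).apply(d)
def onz(n,u,v,z):
    p,d=ray(n,u,v);return p+d*((z-p[2])/d[2])
def dep(n,u,v,D):
    p,d=ray(n,u,v);return p+d*D
def cloud(n,d):
    m=M[n];v,u=np.mgrid[:480,:640];c=np.stack([(u-m['cx'])/m['fx'],-(v-m['cy'])/m['fy'],-np.ones(u.shape)],-1)*d[...,None]
    return R.from_quat(m['rotation']).apply(c.reshape(-1,3)).reshape(480,640,3)+m['position']
def proj(n,P):
    m=M[n];c=R.from_quat(m['rotation']).inv().apply(np.array(P)-m['position'])
    return m['cx']+m['fx']*c[...,0]/-c[...,2], m['cy']-m['fy']*c[...,1]/-c[...,2]
def two(u1,u2): # side px, top px
    p,d=ray("side",*u1);q,e=ray("top",*u2)
    s=np.linalg.lstsq(np.stack([d,-e],1),q-p,rcond=None)[0]
    a,b=p+d*s[0],q+e*s[1];return (a+b)/2,np.linalg.norm(a-b)
def snap(n,name):
    p,d=camera(n);cv2.imwrite(f"pics/{name}.png",p[:,:,::-1]);np.save(f"pics/{name}d.npy",d);return p,d
def crop(p,name,x0,y0,x1,y1,k):
    cv2.imwrite(f"pics/{name}.png",cv2.resize(p[y0:y1,x0:x1,::-1],None,fx=k,fy=k,interpolation=cv2.INTER_CUBIC))
E
python3 - <<'E'
from h import *
p=cv2.imread('pics/top0.png')[:,:,::-1];crop(p,'c1',120,170,460,300,2.3)
crop(cv2.imread('pics/side0.png')[:,:,::-1],'c2',160,90,460,440,1.7)
for n in("side","top"):
    d=np.load(f'pics/{n}0d.npy');C=cloud(n,d);print(n,(d==0).mean())
    if n=="top":
        for u,v in[(180,247),(226,238),(160,300),(265,281),(100,300),(305,209),(386,198),(390,228),(236,316),(300,200),(160,265),(340,310)]:print(u,v,C[v,u].round(3))
E
```

```text
side 0.004147135416666667
top 0.003899739583333333
180 247 [0.505 0.365 0.087]
226 238 [0.526 0.225 0.115]
160 300 [0.352 0.422 0.087]
265 281 [0.402 0.123 0.028]
100 300 [ 0.355  0.632 -0.003]
305 209 [ 0.607 -0.004  0.112]
386 198 [ 0.635 -0.241  0.108]
390 228 [ 0.538 -0.241  0.179]
236 316 [0.302 0.202 0.084]
300 200 [0.64  0.012 0.074]
160 265 [0.457 0.441 0.025]
340 310 [ 0.31  -0.102 -0.002]
```

View pics/c1.png

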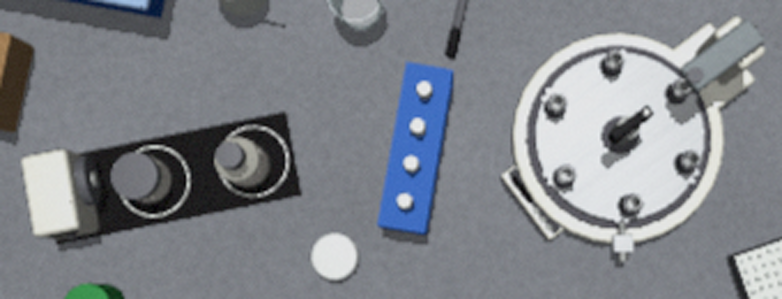

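View pics/c2.png

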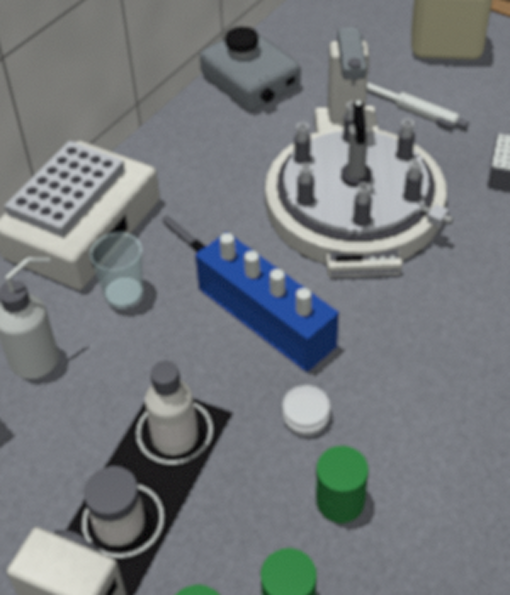

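```bash
cat > meas.py <<'E'
from h import *
def blobs(mask,amin=6):
    k,l,s,c=cv2.connectedComponentsWithStats(mask.astype(np.uint8),connectivity=4)
    return [(i,s[i],c[i],l==i) for i in range(1,k) if s[i][4]>=amin]
E
python3 - <<'E'
from meas import *
for n in("top","side"):
    p=cv2.imread(f'pics/{n}0.png')[:,:,::-1].astype(int);d=np.load(f'pics/{n}0d.npy');C=cloud(n,d)
    print(n,"table z",np.median(C[...,2][(C[...,0]>.2)&(C[...,0]<.4)&(abs(C[...,1])<.1)]))
    inr=lambda x0,x1,y0,y1:(C[...,0]>x0)&(C[...,0]<x1)&(C[...,1]>y0)&(C[...,1]<y1)
    blue=(p[...,2]>p[...,0]+50)&(abs(C[...,2]-.075)<.006)&inr(.4,.75,-.1,.1)
    cp=C[blue];c,(w,h),a=cv2.minAreaRect(cp[:,:2].astype(np.float32));print("rack",c,w,h,a)
    for zr,nm,reg in[((.1,.125),'swab',inr(.4,.75,-.1,.1)),((.125,.16),'tall',inr(.4,.65,.1,.3)),((.07,.095),'jar',inr(.4,.65,.3,.44)),((.108,.14),'vial',inr(.35,.75,-.4,-.1)),((.15,.2),'hub',inr(.35,.75,-.4,-.1))]:
        m=reg&(C[...,2]>zr[0])&(C[...,2]<zr[1])
        for i,s,c,L in blobs(m):
            q=C[L];print(nm,c.round(1),s[:5],q.mean(0).round(4),'minmax',q.min(0).round(3),q.max(0).round(3))
E
```

```text
top table z 0.001703038670686663
rack (0.5405350923538208, 0.013781730085611343) 0.06203344091773033 0.21516536176204681 79.29004669189453
swab [303.7 207.8] [301 205   7   7  37] [ 6.102e-01 -1.000e-04  1.111e-01] minmax [ 0.601 -0.01   0.102] [0.618 0.008 0.12 ]
swab [300.7 224. ] [298 221   7   7  39] [0.5632 0.0092 0.1103] minmax [ 0.555 -0.     0.102] [0.573 0.017 0.118]
swab [298.1 240.1] [295 237   7   7  37] [0.5166 0.0176 0.1101] minmax [0.508 0.009 0.102] [0.526 0.027 0.115]
swab [295.2 256.3] [292 253   7   7  36] [0.4696 0.0266 0.1097] minmax [0.462 0.018 0.1  ] [0.48  0.036 0.125]
tall [219.2 236.8] [213 231  13  12 121] [0.5273 0.2395 0.1424] minmax [0.512 0.224 0.126] [0.544 0.257 0.153]
jar [178.1 245.7] [168 236  22  21 348] [0.5097 0.3719 0.0822] minmax [0.48  0.342 0.071] [0.539 0.402 0.094]
jar [156.3 248.9] [155 242   4  15  38] [0.5019 0.437  0.0789] minmax [0.481 0.432 0.071] [0.522 0.44  0.093]
jar [154.9 266.5] [154 265   3   4  10] [0.4498 0.4388 0.0838] minmax [0.445 0.438 0.071] [0.455 0.44  0.094]
vial [426.8 187.8] [426 186   3   4   8] [ 0.6604 -0.3582 
[... 2912 characters left out ...]
] [364 171  12  13  96] [ 0.5461 -0.2424  0.1224] minmax [ 0.536 -0.258  0.108] [ 0.563 -0.234  0.139]
vial [403.5 188.3] [400 184   8  10  62] [ 0.4591 -0.2586  0.1169] minmax [ 0.45  -0.271  0.108] [ 0.469 -0.248  0.124]
vial [339.1 190.8] [336 186   7  10  60] [ 0.588  -0.1656  0.1165] minmax [ 0.579 -0.181  0.109] [ 0.598 -0.156  0.125]
vial [373.2 202. ] [370 198   8  10  62] [ 0.4969 -0.1754  0.1177] minmax [ 0.488 -0.187  0.108] [ 0.508 -0.167  0.126]
hub [364.3 122.7] [353 107  24  34 447] [ 0.6318 -0.3544  0.187 ] minmax [ 0.587 -0.4    0.151] [ 0.682 -0.309  0.2  ]
hub [370.5 162. ] [365 150  11  25 172] [ 0.5472 -0.2433  0.1719] minmax [ 0.528 -0.277  0.15 ] [ 0.574 -0.221  0.185]
```

```bash
cat >> h.py <<'E'
def plan(x,y,z,head,q=None):
    o=get_obs();Rm=R.from_quat(o['ee_rot']);a=np.radians(head)
    T=R.from_matrix(np.array([[np.cos(a),np.sin(a),0],[np.sin(a),-np.cos(a),0],[0,0,-1]]))
    d=Rm.inv().apply(np.array([x,y,z])-o['position'])/.04
    rv=np.degrees((Rm.inv()*T).as_rotvec())/8
    dt=T.inv().apply(np.array([x,y,z])-o['position'])/.04
    h=np.degrees(np.arctan2(*Rm.as_matrix()[1::-1,0]))
    print('t %.1f pos'%o['clock'],o['position'].round(4),'head %.1f'%h,'F',o['ft_force'].round(1),'T',o['torque'].round(2),'w %.1fmm'%(o['grip_width']*85.4),'j',o['joint_pos'].round(2))
    print(' shift now-axes',d.round(2),'| in target axes',dt.round(2),'| turn',rv.round(2))
E
python3 -c "
from h import *
plan(.54,.0143,.40,-10.75);plan(.264,-.566,.40,-10.75)
import numpy as np
C=cloud('side',np.load('pics/side0d.npy'));m=(C[...,0]>.55)&(C[...,0]<.7)&(C[...,1]>-.42)&(C[...,1]<-.29);print('post max z',np.percentile(C[m][:,2],[50,90,98,100]))
C=cloud('top',np.load('pics/top0d.npy'));print(np.round(C[200:215:3,405:430:3,2],3))
"
```

```text
t 0.1 pos [ 0.2643 -0.5661  0.3032] head 25.0 F [-0.  -0.2  0.5] T [ 0.03 -0.   -0.01] w 85.4mm j [ 1.11  0.33 -0.06  1.46  0.02  1.35 -0.09]
 shift now-axes [ 12.38 -10.23  -2.41] | in target axes [  4.07 -15.54  -2.42] | turn [-0.01  0.    4.47]
t 0.1 pos [ 0.2643 -0.5661  0.3032] head 25.0 F [-0.  -0.2  0.5] T [ 0.03 -0.   -0.01] w 85.4mm j [ 1.11  0.33 -0.06  1.46  0.02  1.35 -0.09]
 shift now-axes [-0.01 -0.01 -2.42] | in target axes [-0.01 -0.   -2.42] | turn [-0.01  0.    4.47]
post max z [0.09717222 0.19831366 0.20168832 0.20670347]
[[0.055 0.061 0.06  0.043 0.2   0.199 0.198 0.2   0.202]
 [0.053 0.054 0.061 0.053 0.195 0.205 0.205 0.202 0.198]
 [0.05  0.062 0.077 0.12  0.105 0.194 0.194 0.201 0.039]
 [0.057 0.059 0.105 0.116 0.126 0.044 0.184 0.044 0.04 ]
 [0.056 0.052 0.07  0.094 0.093 0.053 0.043 0.035 0.045]]
```

Candidates: for the jar, (178,246) top view is off-white with a grey lid. The green look-alikes at (160,303), (189,322) and (237,316) and the white dishes at (265,281) stay. The tall bottle is (219,237), not the washbottle at (221,160). There are four white swab caps at (304,208), (301,224), (298,240) and (295,256). The crop above confirms the choice. vial0 is (415,207), under the nozzle. vial1–4 are (421,238), (395,257), (366,245) and (362,213), and vial5 is (387,194).

```bash
python3 -m crank '0 0 -1 0 0 1 40;0 0 -1 0 0 1 40;0 0 -.5 0 0 1 40;0 0 0 0 0 1 40;0 0 0 0 0 .5 40;0 -1 0 0 0 0 40;0 -1 0 0 0 0 40;0 -1 0 0 0 0 40;0 -1 0 0 0 0 40;0 -1 0 0 0 0 40' 30; python3 -c "
from h import *
plan(.5631,.0098,.25,-10.75)"
```

```text
clock: 1.1
position: [0.3057, -0.3677, 0.401]
ee_rot: [0.994, -0.113, -0.005, -0.004]
ft_force: [0.9, 0.0, 1.0]
grip_width: 0.47
t 1.1 pos [ 0.3057 -0.3677  0.401 ] head -13.0 F [0.9 0.  1. ] T [-0.05 -0.08 -0.02] w 40.2mm j [ 0.89 -0.02 -0.1   1.66 -0.    1.51 -1.01]
 shift now-axes [  4.19 -10.61   3.81] | in target axes [  4.56 -10.47   3.78] | turn [-0.06  0.07 -0.28]
```

```bash
python3 -m crank '.6 -1 0 0 0 -.28 40;.6 -1 0 0 0 0 40;.6 -1 0 0 0 0 40;.6 -1 0 0 0 0 40;.6 -1 0 0 0 0 40;.6 -1 0 0 0 0 40;.6 -1 0 0 0 0 40;.6 -1 0 0 0 0 40;.6 -1 0 0 0 0 40;.3 -1 0 0 0 0 40' ; python3 -c "
from h import *
plan(.6102,.0009,.22,-10.75)"
```

```text
clock: 2.1
position: [0.6123, -0.0044, 0.3998]
ee_rot: [0.995, -0.097, -0.006, -0.003]
ft_force: [-0.2, -0.8, 0.2]
grip_width: 0.464
t 2.1 pos [ 0.6123 -0.0044  0.3998] head -11.1 F [-0.2 -0.8  0.2] T [0.   0.01 0.01] w 39.6mm j [ 0.32  0.32 -0.51  1.31  0.15  1.56 -1.93]
 shift now-axes [-0.02 -0.09  4.5 ] | in target axes [-0.08 -0.12  4.5 ] | turn [-0.04  0.09 -0.04]
```

```bash
python3 -m crank '0 0 1 0 .09 0 40;0 0 1 0 0 0 40;0 0 1 0 0 0 40;0 0 1 0 0 0 40;0 0 .4 0 0 0 40;-.05 -.1 0 0 0 0 40;0 0 0 0 0 0 40;0 0 0 0 0 0 40;0 0 0 0 0 0 40;0 0 0 0 0 0 40'
python3 - <<'E'
from h import *
plan(.6102,.0009,.152,-10.75)
p,d=snap('side','s1');crop(p,'s1c',240,180,400,300,4)
p,d=snap('top','t1');crop(p,'t1c',240,150,400,270,4)
E
```

```text
clock: 3.1
position: [0.6131, 0.0123, 0.2186]
ee_rot: [0.996, -0.09, 0.001, -0.006]
ft_force: [-0.3, -0.4, 0.0]
grip_width: 0.47
t 3.1 pos [0.6131 0.0123 0.2186] head -10.4 F [-0.3 -0.4  0. ] T [-0.01 -0.03  0.01] w 40.2mm j [ 0.31  0.41 -0.5   1.58  0.2   1.2  -1.98]
 shift now-axes [-0.02  0.31  1.66] | in target axes [-0.02  0.29  1.67] | turn [-0.08 -0.01  0.05]
```

View pics/s1c.png

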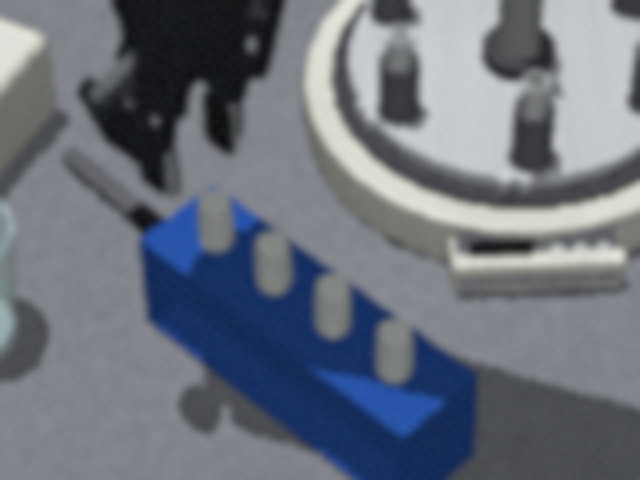

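View pics/t1c.png

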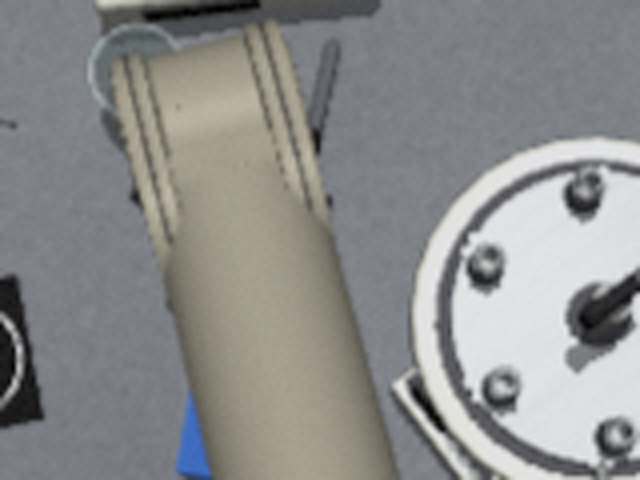

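```bash
python3 -m crank '0 .3 0 -.08 0 .05 40;0 0 0 0 0 0 40;0 0 .5 0 0 0 40;0 0 .5 0 0 0 40;0 0 0 0 0 0 40;0 0 0 0 0 0 40;0 0 0 0 0 0 40;0 0 0 0 0 0 40;0 0 0 0 0 0 40;0 0 0 0 0 0 40'
python3 - <<'E'
from h import *
plan(.6102,.0009,.152,-10.75)
p,d=snap('side','s2');crop(p,'s2c',250,180,350,255,6)
E
```

```text
clock: 4.2
position: [0.6127, -0.0023, 0.1824]
ee_rot: [0.995, -0.095, 0.004, 0.001]
ft_force: [1.0, 0.6, 0.8]
grip_width: 0.471
t 4.2 pos [ 0.6127 -0.0023  0.1824] head -11.0 F [1.  0.6 0.8] T [ 0.    0.03 -0.03] w 40.2mm j [ 0.31  0.44 -0.49  1.62  0.22  1.13 -1.99]
 shift now-axes [-0.08 -0.07  0.76] | in target axes [-0.08 -0.07  0.76] | turn [ 0.   -0.06 -0.03]
```

View pics/s2c.png

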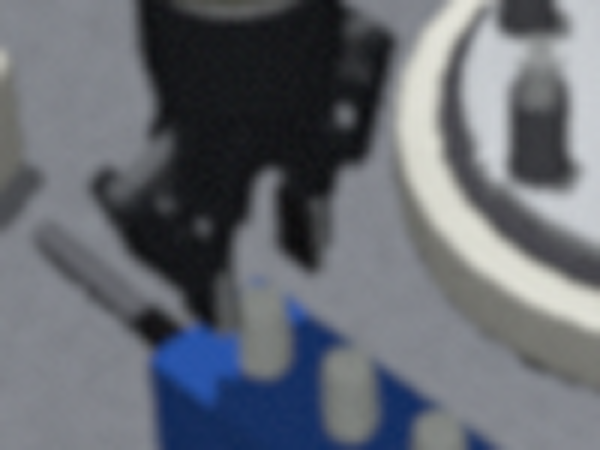

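```bash
python3 -m crank '-.05 -.07 .3 0 0 0 40;0 0 .3 0 0 0 40;0 0 .15 0 0 0 40;0 0 0 0 0 0 40;0 0 0 0 0 0 10;0 0 0 0 0 0 10;0 0 0 0 0 0 10;0 0 0 0 0 0 10;0 0 0 0 0 0 10;0 0 0 0 0 0 10' 30
python3 - <<'E'
from h import *
plan(.6102,.0009,.152,-10.75)
p,d=snap('side','s3');crop(p,'s3c',250,180,350,255,6)
E
```

```text
clock: 5.25
position: [0.6113, 0.0012, 0.1496]
ee_rot: [0.995, -0.095, 0.004, 0.001]
ft_force: [0.3, -0.6, -0.2]
grip_width: 0.215
t 5.2 pos [0.6113 0.0012 0.1496] head -10.9 F [ 0.3 -0.6 -0.2] T [-0.01  0.01 -0.02] w 18.4mm j [ 0.3   0.47 -0.48  1.65  0.24  1.07 -2.01]
 shift now-axes [-0.02  0.01 -0.06] | in target axes [-0.03  0.01 -0.06] | turn [ 0.   -0.06 -0.02]
```

View pics/s3c.png

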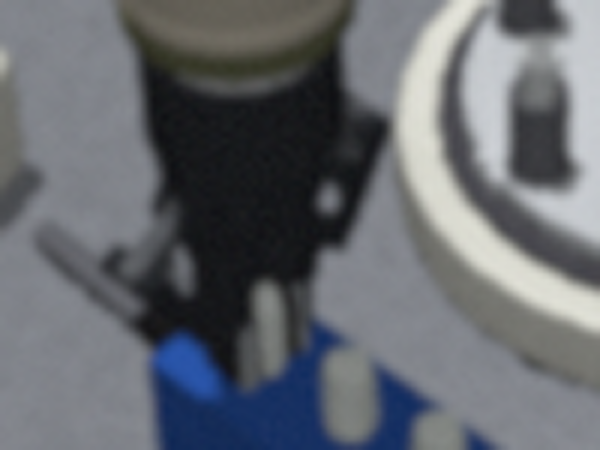

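```bash
python3 -m crank '0 0 -.5 0 -.06 0 10;0 0 -1 0 0 0 10;0 0 -1 0 0 0 10;0 0 -1 0 0 0 10;0 0 -.8 0 0 0 10;0 0 0 0 0 0 10;0 1 0 0 0 0 10;0 1 0 0 0 0 10;0 1 0 0 0 0 10;0 .7 0 0 0 0 10' 40
cat > vials.py <<'E'
import numpy as np
T=np.array([[.6048,-.3241],[.5146,-.3352],[.461,-.2606],[.4984,-.1772],[.5902,-.1685],[.6436,-.2423]])
S=np.array([[.6075,-.3221],[.5128,-.3338],[.4591,-.2586],[.4969,-.1754],[.588,-.1656],[.6414,-.2403]])
def fit(P):
    c=P.mean(0);d=P-c;a=np.angle((d[:,0]+1j*d[:,1])*np.exp(1j*np.radians(60)*np.arange(6)));ph=np.angle(np.mean(np.exp(1j*a)))
    return c,ph,np.hypot(*d.T).round(4)
def vial(i):
    (c1,p1,_),(c2,p2,_)=fit(T),fit(S);c=(c1+c2)/2;p=(p1+p2)/2-np.radians(60)*i
    return c+.092*np.array([np.cos(p),np.sin(p)])
E
python3 - <<'E'
from h import *
from vials import *
for P in(T,S):c,p,r=fit(P);print(c.round(4),np.degrees(p),r)
for i in range(6):print(i,vial(i).round(4))
plan(*vial(4),.32,-10.75)
E
```

```text
clock: 6.3
position: [0.5825, -0.1424, 0.3266]
ee_rot: [0.996, -0.09, -0.001, -0.001]
ft_force: [-0.5, 0.0, -1.2]
grip_width: 0.207
[ 0.5521 -0.2513] -54.252307504462664 [0.0899 0.0919 0.0916 0.0915 0.0912 0.0919]
[ 0.551  -0.2493] -53.78167351636108 [0.0922 0.0927 0.0923 0.0916 0.0915 0.0909]
0 [ 0.6056 -0.3248]
1 [ 0.5141 -0.3343]
2 [ 0.46   -0.2599]
3 [ 0.4975 -0.1759]
4 [ 0.589  -0.1663]
5 [ 0.643  -0.2407]
t 6.3 pos [ 0.5825 -0.1424  0.3266] head -10.3 F [-0.5  0.  -1.2] T [-0.01 -0.03 -0.05] w 17.7mm j [ 0.52  0.3  -0.44  1.48  0.13  1.4  -1.68]
 shift now-axes [0.27 0.56 0.16] | in target axes [0.27 0.56 0.17] | turn [-0.01  0.02  0.06]
```

```bash
python3 -m crank '.27 .56 .1 0 0 .06 10;0 0 .5 0 0 0 10;0 0 .5 0 0 0 10;0 0 .2 0 0 0 10;0 0 0 0 0 0 10;0 0 0 0 0 0 10;0 0 0 0 0 0 10;0 0 0 0 0 0 10;0 0 0 0 0 0 10;0 0 0 0 0 0 10' 40
python3 - <<'E'
from h import *
from vials import *
plan(*vial(4),.265,-10.75)
p,d=snap('side','s4');crop(p,'s4c',290,120,390,220,6)
p,d=snap('top','t4');crop(p,'t4c',320,160,450,280,5)
E
```

```text
clock: 7.3
position: [0.5909, -0.1727, 0.2722]
ee_rot: [0.995, -0.098, -0.001, -0.0]
ft_force: [0.3, 0.7, 0.8]
grip_width: 0.206
t 7.3 pos [ 0.5909 -0.1727  0.2722] head -11.2 F [0.3 0.7 0.8] T [-0.05  0.05  0.03] w 17.6mm j [ 0.54  0.36 -0.42  1.51  0.15  1.3  -1.66]
 shift now-axes [-0.08 -0.15  0.18] | in target axes [-0.08 -0.15  0.18] | turn [-0.    0.01 -0.06]
```

View pics/s4c.png

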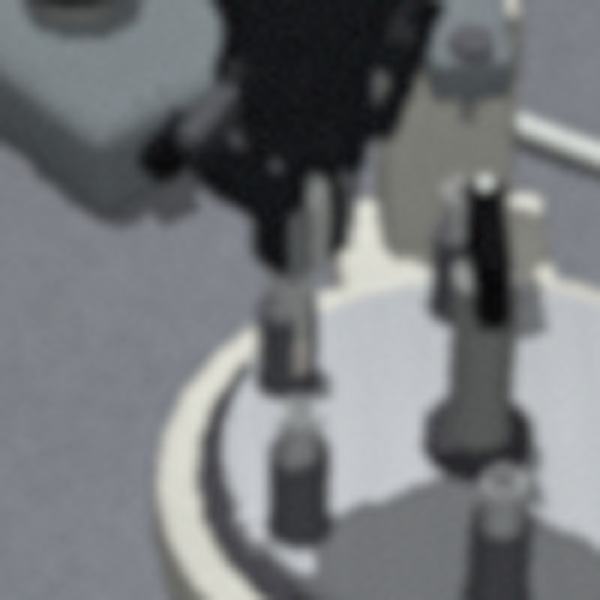

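View pics/t4c.png

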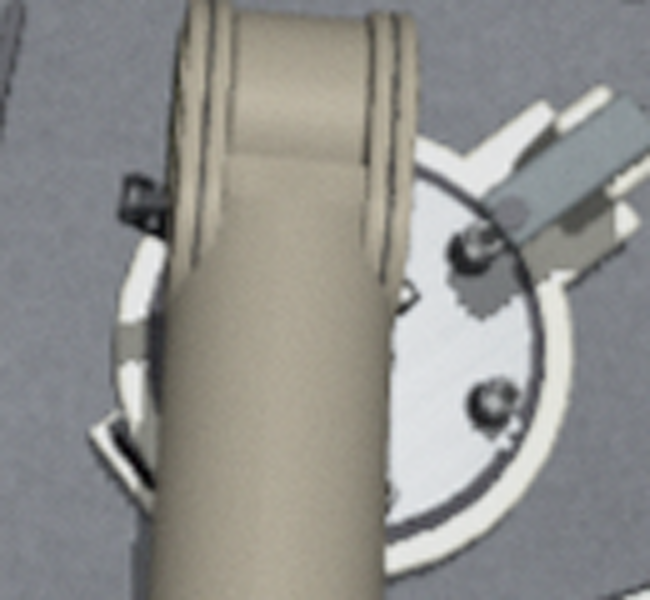

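Run:
```python
from h import *
from vials import *
o=get_obs();Rm=R.from_quat(o['ee_rot'])
for L in(.0386,.0746,.09,.11,.1346):
    P=o['position']+Rm.apply([0,0,L]);print(L,P.round(4),'side px',np.round(proj('side',P),1))
print('vial4 mouth px',np.round(proj('side',np.array([*vial(4),.122])),1))
g=cv2.imread('pics/s4.png');crop(g[:,:,::-1],'s4d',325,145,355,205,10)
```

```text
0.0386 [ 0.5908 -0.1727  0.2334] side px [340.1 151.4]
0.0746 [ 0.5907 -0.1727  0.1974] side px [340.  163.4]
0.09 [ 0.5907 -0.1727  0.182 ] side px [339.9 168.4]
0.11 [ 0.5907 -0.1727  0.162 ] side px [339.9 174.8]
0.1346 [ 0.5906 -0.1727  0.1374] side px [339.8 182.4]
vial4 mouth px [338.9 188.9]
```

View pics/s4d.png

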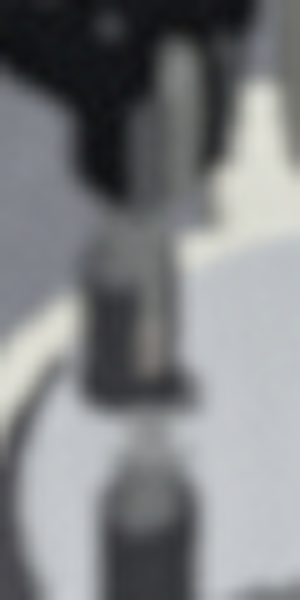

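```bash
python3 -m crank '-.08 -.15 0 0 0 -.06 10;0 0 0 0 0 0 10;0 0 .2 0 0 0 10;0 0 .2 0 0 0 10;0 0 .2 0 0 0 10;0 0 .2 0 0 0 10;0 0 0 0 0 0 10;0 0 0 0 0 0 10;0 0 0 0 0 0 10;0 0 0 0 0 0 10' 40
python3 - <<'E'
from h import *
from vials import *
plan(*vial(4),.24,-10.75)
E
```

```text
clock: 8.4
position: [0.5881, -0.1661, 0.2363]
ee_rot: [0.996, -0.093, -0.001, -0.0]
ft_force: [-0.0, -0.4, 0.1]
grip_width: 0.206
t 8.4 pos [ 0.5881 -0.1661  0.2363] head -10.7 F [-0.  -0.4  0.1] T [-0.07  0.   -0.01] w 17.6mm j [ 0.53  0.38 -0.42  1.57  0.16  1.23 -1.67]
 shift now-axes [ 0.02  0.   -0.09] | in target axes [ 0.02  0.   -0.09] | turn [-0.    0.02  0.01]
```

```bash
python3 -m crank '0 0 .2 0 0 0 10;0 0 .2 0 0 0 10;0 0 .2 0 0 0 10;0 0 .2 0 0 0 10;0 0 .1 0 0 0 10;0 0 .05 0 0 0 10;0 0 .05 0 0 0 10;0 0 0 0 0 0 10;0 0 0 0 0 0 10;0 0 0 0 0 0 10' 40
python3 - <<'E'
from h import *
from vials import *
plan(*vial(4),.1966,-10.75)
E
```

```text
clock: 9.4
position: [0.5897, -0.1665, 0.1967]
ee_rot: [0.996, -0.093, 0.001, 0.001]
ft_force: [-0.8, -0.3, -0.0]
grip_width: 0.212
t 9.4 pos [ 0.5897 -0.1665  0.1967] head -10.7 F [-0.8 -0.3 -0. ] T [-0.04  0.03  0.01] w 18.1mm j [ 0.53  0.42 -0.41  1.61  0.18  1.15 -1.69]
 shift now-axes [-0.02 -0.    0.  ] | in target axes [-0.02 -0.    0.  ] | turn [ 0.01 -0.02  0.  ]
```

```bash
python3 -m crank '0 0 .05 0 0 0 10;0 0 0 0 0 0 10;0 0 .05 0 0 0 10;0 0 0 0 0 0 10;0 0 .05 0 0 0 10;0 0 0 0 0 0 10;0 0 0 0 0 0 10;0 0 0 0 0 0 10;0 0 0 0 0 0 10;0 0 0 0 0 0 10' 40
python3 - <<'E'
from h import *
from vials import *
plan(*vial(4),.1966,-10.75)
p,d=snap('side','s5');crop(p,'s5c',310,140,370,210,8)
E
```

```text
clock: 10.4
position: [0.5912, -0.1671, 0.196]
ee_rot: [0.996, -0.094, 0.004, 0.002]
ft_force: [-0.7, 0.1, 5.3]
grip_width: 0.206
t 10.4 pos [ 0.5912 -0.1671  0.196 ] head -10.8 F [-0.7  0.1  5.3] T [-0.02  0.45  0.02] w 17.6mm j [ 0.53  0.42 -0.41  1.61  0.18  1.15 -1.69]
 shift now-axes [-0.06 -0.01 -0.02] | in target axes [-0.06 -0.01 -0.01] | turn [ 0.02 -0.06 -0.  ]
```

View pics/s5c.png

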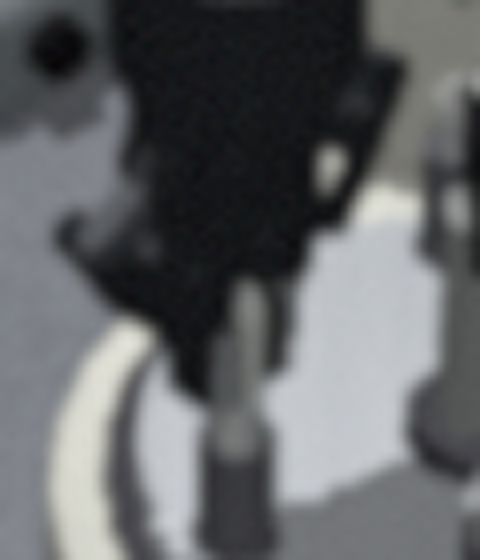

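```bash
python3 -m crank '0 0 0 0 0 0 40;0 0 0 0 0 0 40;0 0 -.5 0 -.06 0 40;0 0 -1 0 0 0 40;0 -1 -.3 0 0 0 40;0 -1 0 0 0 0 40;0 -1 0 0 0 0 40;0 -1 0 0 0 0 40;0 -.3 0 0 0 0 40;0 0 0 0 0 0 40' 40
python3 - <<'E'
from h import *
plan(.5631,.0098,.18,-10.75)
E
```

```text
clock: 11.45
position: [0.6236, 0.0068, 0.2662]
ee_rot: [0.995, -0.096, -0.002, -0.0]
ft_force: [0.4, -0.8, 0.1]
grip_width: 0.469
t 11.4 pos [0.6236 0.0068 0.2662] head -11.0 F [ 0.4 -0.8  0.1] T [-0.02 -0.02 -0.05] w 40.0mm j [ 0.3   0.4  -0.49  1.49  0.19  1.3  -1.98]
 shift now-axes [-1.49  0.21  2.16] | in target axes [-1.5   0.21  2.16] | turn [ 0.    0.03 -0.03]
```

```bash
python3 -m crank '-.75 .1 0 0 0 0 40;-.75 .1 .5 0 0 0 40;0 0 .8 0 0 0 40;0 0 .8 0 0 0 40;0 0 0 0 0 0 40;0 0 0 0 0 0 40;0 0 0 0 0 0 40;0 0 0 0 0 0 40;0 0 0 0 0 0 40;0 0 0 0 0 0 40' 40
python3 - <<'E'
from h import *
plan(.5631,.0098,.150,-10.75)
E
```

```text
clock: 12.45
position: [0.5629, 0.0004, 0.1845]
ee_rot: [0.995, -0.101, 0.001, 0.001]
ft_force: [-1.1, 0.8, 0.1]
grip_width: 0.469
t 12.4 pos [5.629e-01 4.000e-04 1.845e-01] head -11.6 F [-1.1  0.8  0.1] T [-0.03 -0.   -0.  ] w 40.0mm j [ 0.34  0.34 -0.5   1.75  0.18  1.1  -1.99]
 shift now-axes [-0.04 -0.23  0.86] | in target axes [-0.04 -0.23  0.86] | turn [ 0.02 -0.01 -0.1 ]
```

```bash
python3 -m crank '-.04 -.23 0 0 0 -.1 40;0 0 .3 0 0 0 40;0 0 .3 0 0 0 40;0 0 .25 0 0 0 40;0 0 0 0 0 0 40;0 0 0 0 0 0 10;0 0 0 0 0 0 10;0 0 0 0 0 0 10;0 0 0 0 0 0 10;0 0 0 0 0 0 10' 40
python3 - <<'E'
from h import *
plan(.5631,.0098,.150,-10.75)
E
```

```text
clock: 13.45
position: [0.5641, 0.0115, 0.1484]
ee_rot: [0.996, -0.093, 0.002, 0.001]
ft_force: [-0.9, 0.8, -0.6]
grip_width: 0.209
t 13.4 pos [0.5641 0.0115 0.1484] head -10.7 F [-0.9  0.8 -0.6] T [ 0.06 -0.    0.03] w 17.8mm j [ 0.31  0.38 -0.5   1.78  0.21  1.03 -2.02]
 shift now-axes [-0.02  0.05 -0.04] | in target axes [-0.02  0.05 -0.04] | turn [ 0.01 -0.03  0.01]
```

```bash
python3 -m crank '0 0 -.5 0 0 0 10;0 0 -1 0 0 0 10;0 0 -1 0 0 0 10;0 0 -1 0 0 0 10;-.2 1 -.8 0 0 0 10;-.2 1 0 0 0 0 10;-.2 1 0 0 0 0 10;-.2 1 0 0 0 0 10;-.2 .3 0 0 0 0 10;0 0 0 0 0 0 10' 40
python3 - <<'E'
from h import *
from vials import *
plan(*vial(3),.262,-10.75)
E
```

```text
clock: 14.45
position: [0.4897, -0.1536, 0.3256]
ee_rot: [0.996, -0.092, 0.001, 0.001]
ft_force: [0.4, 0.3, 0.1]
grip_width: 0.207
t 14.4 pos [ 0.4897 -0.1536  0.3256] head -10.5 F [0.4 0.3 0.1] T [0.03 0.   0.04] w 17.7mm j [ 0.59  0.1  -0.4   1.7   0.04  1.35 -1.57]
 shift now-axes [0.29 0.51 1.59] | in target axes [0.29 0.51 1.59] | turn [ 0.02 -0.02  0.03]
```

```bash
python3 -m crank '.29 .51 0 0 0 0 10;0 0 .4 0 0 0 10;0 0 .4 0 0 0 10;0 0 .4 0 0 0 10;0 0 .35 0 0 0 10;0 0 0 0 0 0 10;0 0 0 0 0 0 10;0 0 0 0 0 0 10;0 0 0 0 0 0 10;0 0 0 0 0 0 10' 40
python3 - <<'E'
from h import *
from vials import *
plan(*vial(3),.262,-10.75)
p,d=snap('side','s6');crop(p,'s6c',340,140,410,220,7)
o=get_obs();Rm=R.from_quat(o['ee_rot'])
for L in(.0734,.09,.1334):
    P=o['position']+Rm.apply([0,0,L]);print(L,P.round(4),'side px',np.round(proj('side',P),1))
print('vial mouth px',np.round(proj('side',np.array([*vial(3),.122])),1))
E
```

```text
clock: 15.45
position: [0.5024, -0.1703, 0.2638]
ee_rot: [0.996, -0.088, 0.004, 0.001]
ft_force: [1.4, 0.8, -0.7]
grip_width: 0.207
t 15.4 pos [ 0.5024 -0.1703  0.2638] head -10.1 F [ 1.4  0.8 -0.7] T [-0.01  0.04 -0.02] w 17.7mm j [ 0.6   0.17 -0.39  1.75  0.07  1.22 -1.56]
 shift now-axes [-0.1   0.16  0.04] | in target axes [-0.09  0.16  0.05] | turn [ 0.01 -0.05  0.08]
0.0734 [ 0.5029 -0.1705  0.1904] side px [371.5 179.5]
0.09 [ 0.503  -0.1705  0.1738] side px [371.1 184.8]
0.1334 [ 0.5033 -0.1706  0.1304] side px [370.2 198.3]
vial mouth px [373.2 200.5]
```

View pics/s6c.png

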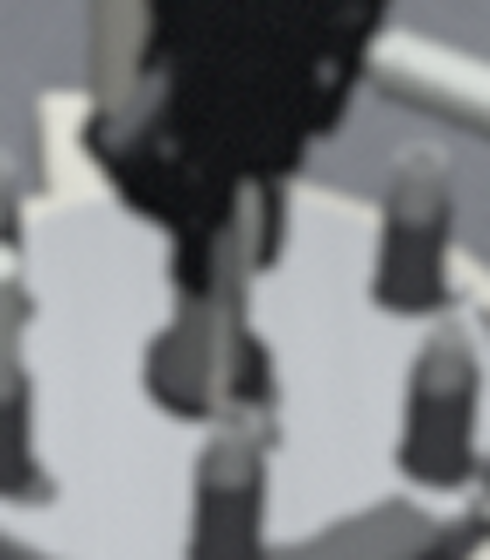

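```bash
python3 -m crank '-.1 .16 -.1 0 -.05 .08 10;0 0 0 0 0 0 10;0 0 0 0 0 0 10;0 0 .2 0 0 0 10;0 0 .2 0 0 0 10;0 0 .2 0 0 0 10;0 0 0 0 0 0 10;0 0 0 0 0 0 10;0 0 0 0 0 0 10;0 0 0 0 0 0 10' 40
python3 - <<'E'
from h import *
from vials import *
plan(*vial(3),.1954,-10.75)
E
```

```text
clock: 16.5
position: [0.4968, -0.1766, 0.2419]
ee_rot: [0.996, -0.095, -0.0, 0.001]
ft_force: [-0.1, -0.8, 0.3]
grip_width: 0.206
t 16.5 pos [ 0.4968 -0.1766  0.2419] head -10.9 F [-0.1 -0.8  0.3] T [ 0.    0.   -0.04] w 17.6mm j [ 0.6   0.19 -0.39  1.78  0.08  1.18 -1.57]
 shift now-axes [ 0.01 -0.02  1.16] | in target axes [ 0.01 -0.02  1.16] | turn [ 0.01 -0.   -0.01]
```

Tip is at 0.1085, inside the mouth with no force. Continue down.

```bash
python3 -m crank '0 0 .25 0 0 0 10;0 0 .25 0 0 0 10;0 0 .25 0 0 0 10;0 0 .2 0 0 0 10;0 0 .1 0 0 0 10;0 0 .05 0 0 0 10;0 0 .05 0 0 0 10;0 0 .05 0 0 0 10;0 0 0 0 0 0 10;0 0 0 0 0 0 10' 40
python3 - <<'E'
from h import *
from vials import *
plan(*vial(3),.1954,-10.75)
E
```

```text
clock: 17.5
position: [0.4986, -0.1758, 0.196]
ee_rot: [0.996, -0.094, 0.002, 0.001]
ft_force: [0.0, 0.7, -0.7]
grip_width: 0.208
t 17.5 pos [ 0.4986 -0.1758  0.196 ] head -10.8 F [ 0.   0.7 -0.7] T [-0.03  0.01 -0.  ] w 17.8mm j [ 0.59  0.24 -0.38  1.83  0.1   1.09 -1.59]
 shift now-axes [-0.03  0.01  0.02] | in target axes [-0.03  0.01  0.02] | turn [ 0.01 -0.03 -0.01]
```

```bash
python3 -m crank '0 0 .05 0 0 0 10;0 0 .05 0 0 0 10;0 0 .05 0 0 0 10;0 0 .05 0 0 0 10;0 0 0 0 0 0 10;0 0 0 0 0 0 10;0 0 0 0 0 0 10;0 0 0 0 0 0 10;0 0 0 0 0 0 10;0 0 0 0 0 0 10' 40
python3 - <<'E'
from h import *
from vials import *
plan(*vial(3),.1954,-10.75)
E
```

```text
clock: 18.5
position: [0.5023, -0.1737, 0.1952]
ee_rot: [0.996, -0.094, 0.006, 0.001]
ft_force: [-0.8, 1.4, 4.8]
grip_width: 0.208
t 18.5 pos [ 0.5023 -0.1737  0.1952] head -10.7 F [-0.8  1.4  4.8] T [ 0.24  0.2  -0.  ] w 17.7mm j [ 0.59  0.24 -0.39  1.83  0.1   1.08 -1.59]
 shift now-axes [-0.11  0.07 -0.01] | in target axes [-0.11  0.07 -0.01] | turn [ 0.01 -0.09  0.  ]
```

```bash
python3 -m crank '0 0 0 0 0 0 40;0 0 0 0 0 0 40;0 0 -.5 0 -.09 0 40;0 0 -1 0 0 0 40;0 -1 -.5 0 0 0 40;0 -1 0 0 0 0 40;-.1 -1 0 0 0 0 40;-.2 -1 0 0 0 0 40;-.2 -.6 0 0 0 0 40;0 0 0 0 0 0 40' 40
python3 - <<'E'
from h import *
plan(.5159,.0188,.18,-10.75)
E
```

```text
clock: 19.5
position: [0.5159, 0.0154, 0.2753]
ee_rot: [0.995, -0.096, -0.002, -0.0]
ft_force: [-0.0, -0.7, -0.3]
grip_width: 0.471
t 19.5 pos [0.5159 0.0154 0.2753] head -11.1 F [-0.  -0.7 -0.3] T [-0.05 -0.    0.01] w 40.2mm j [ 0.37  0.15 -0.53  1.76  0.08  1.26 -1.94]
 shift now-axes [-0.01 -0.08  2.38] | in target axes [-0.02 -0.08  2.38] | turn [-0.    0.03 -0.04]
```

```bash
python3 -m crank '0 -.05 .6 0 .03 -.04 40;0 0 .7 0 0 0 40;0 0 .7 0 0 0 40;0 0 .4 0 0 0 40;0 0 0 0 0 0 40;0 0 0 0 0 0 40;0 0 0 0 0 0 40;0 0 0 0 0 0 40;0 0 0 0 0 0 40;0 0 0 0 0 0 40' 40
python3 - <<'E'
from h import *
plan(.5159,.0188,.150,-10.75)
E
```

```text
clock: 20.5
position: [0.5181, 0.0133, 0.179]
ee_rot: [0.995, -0.095, 0.002, 0.001]
ft_force: [-0.0, -0.9, -0.0]
grip_width: 0.47
t 20.5 pos [0.5181 0.0133 0.179 ] head -10.9 F [-0.  -0.9 -0. ] T [-0.04  0.03  0.04] w 40.1mm j [ 0.35  0.25 -0.53  1.87  0.15  1.05 -1.99]
 shift now-axes [-0.08 -0.12  0.72] | in target axes [-0.08 -0.12  0.72] | turn [ 0.01 -0.04 -0.02]
```

```bash
python3 -m crank '-.08 -.12 0 0 0 0 40;0 0 .3 0 0 0 40;0 0 .3 0 0 0 40;0 0 .1 0 0 0 40;0 0 0 0 0 0 40;0 0 0 0 0 0 10;0 0 0 0 0 0 10;0 0 0 0 0 0 10;0 0 0 0 0 0 10;0 0 0 0 0 0 10' 40
python3 - <<'E'
from h import *
plan(.5159,.0188,.150,-10.75)
E
python3 -m crank '0 0 -.5 0 0 0 10;0 0 -1 0 0 0 10;0 0 -1 0 0 0 10;0 0 -1 0 0 0 10;0 1 -.8 0 0 0 10;0 1 0 0 0 0 10;0 1 0 0 0 0 10;0 1 0 0 0 0 10;0 1 0 0 0 0 10;0 1 0 0 0 0 10' 40
python3 - <<'E'
from h import *
from vials import *
plan(*vial(2),.262,-10.75)
E
```

```text
clock: 21.5
position: [0.5158, 0.0193, 0.1487]
ee_rot: [0.996, -0.095, 0.003, 0.001]
ft_force: [0.3, 0.6, -0.7]
grip_width: 0.21
t 21.5 pos [0.5158 0.0193 0.1487] head -10.9 F [ 0.3  0.6 -0.7] T [0.   0.03 0.  ] w 18.0mm j [ 0.34  0.29 -0.52  1.9   0.17  0.99 -2.02]
 shift now-axes [ 0.    0.01 -0.03] | in target axes [ 0.    0.01 -0.03] | turn [ 0.01 -0.04 -0.01]
clock: 22.5
position: [0.4704, -0.216, 0.3295]
ee_rot: [0.996, -0.088, 0.005, 0.001]
ft_force: [0.6, -0.6, -0.1]
grip_width: 0.21
t 22.5 pos [ 0.4704 -0.216   0.3295] head -10.1 F [ 0.6 -0.6 -0.1] T [-0.   -0.03 -0.01] w 17.9mm j [ 0.65  0.09 -0.33  1.7   0.03  1.35 -1.43]
 shift now-axes [-0.08  1.12  1.69] | in target axes [-0.05  1.13  1.69] | turn [ 0.01 -0.08  0.08]
```

```bash
python3 -m crank '0 .6 0 0 -.08 .08 10;0 .53 0 0 0 0 10;0 0 .5 0 0 0 10;0 0 .5 0 0 0 10;0 0 .5 0 0 0 10;0 0 0 0 0 0 10;0 0 0 0 0 0 10;0 0 0 0 0 0 10;0 0 0 0 0 0 10;0 0 0 0 0 0 10' 40
python3 - <<'E'
from h import *
from vials import *
plan(*vial(2),.262,-10.75)
p,d=snap('side','s7');crop(p,'s7c',360,130,450,220,6)
o=get_obs();Rm=R.from_quat(o['ee_rot'])
for L in(.0737,.1337):
    P=o['position']+Rm.apply([0,0,L]);print(L,P.round(4),'side px',np.round(proj('side',P),1))
print('vial mouth px',np.round(proj('side',np.array([*vial(2),.122])),1))
E
```

```text
clock: 23.5
position: [0.4596, -0.2709, 0.2721]
ee_rot: [0.995, -0.1, 0.002, 0.003]
ft_force: [-0.6, -0.8, -0.4]
grip_width: 0.21
t 23.5 pos [ 0.4596 -0.2709  0.2721] head -11.4 F [-0.6 -0.8 -0.4] T [ 0.06  0.   -0.03] w 17.9mm j [ 0.7   0.16 -0.29  1.74  0.05  1.24 -1.37]
 shift now-axes [-0.04 -0.27  0.25] | in target axes [-0.04 -0.27  0.25] | turn [ 0.04 -0.03 -0.08]
0.0737 [ 0.4599 -0.2714  0.1985] side px [408.8 159.6]
0.1337 [ 0.4602 -0.2718  0.1385] side px [406.5 178.6]
vial mouth px [403.6 186.3]
```

View pics/s7c.png

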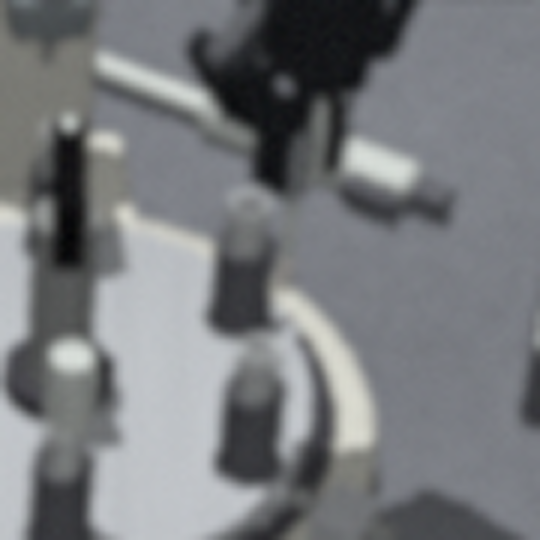

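```bash
python3 -m crank '-.04 -.27 0 .04 -.03 -.08 10;0 0 0 0 0 0 10;0 0 .2 0 0 0 10;0 0 0 0 0 0 10;0 0 0 0 0 0 10;0 0 0 0 0 0 10;0 0 0 0 0 0 10;0 0 0 0 0 0 10;0 0 0 0 0 0 10;0 0 0 0 0 0 10' 40
python3 - <<'E'
from h import *
from vials import *
plan(*vial(2),.1954,-10.75)
E
```

```text
clock: 24.55
position: [0.4604, -0.259, 0.2639]
ee_rot: [0.996, -0.093, 0.001, -0.0]
ft_force: [-0.2, 0.2, -0.0]
grip_width: 0.209
t 24.6 pos [ 0.4604 -0.259   0.2639] head -10.7 F [-0.2  0.2 -0. ] T [-0.03 -0.03 -0.04] w 17.8mm j [ 0.7   0.16 -0.3   1.76  0.05  1.23 -1.37]
 shift now-axes [-0.01  0.02  1.71] | in target axes [-0.01  0.02  1.71] | turn [-0.   -0.01  0.  ]
```

```bash
python3 -m crank '0 .02 .2 0 0 0 10;0 0 .2 0 0 0 10;0 0 .2 0 0 0 10;0 0 .2 0 0 0 10;0 0 0 0 0 0 10;0 0 0 0 0 0 10;0 0 .2 0 0 0 10;0 0 .2 0 0 0 10;0 0 .2 0 0 0 10;0 0 0 0 0 0 10' 40
python3 - <<'E'
from h import *
from vials import *
plan(*vial(2),.1954,-10.75)
E
```

```text
clock: 25.55
position: [0.484, -0.2654, 0.238]
ee_rot: [0.995, -0.092, 0.036, 0.012]
ft_force: [-1.1, -0.9, -1.1]
grip_width: 0.211
t 25.6 pos [ 0.484  -0.2654  0.238 ] head -10.5 F [-1.1 -0.9 -1.1] T [ 0.03  0.11 -0.01] w 18.0mm j [ 0.69  0.19 -0.3   1.78  0.07  1.1  -1.39]
 shift now-axes [-0.69 -0.04  1.02] | in target axes [-0.62 -0.02  1.06] | turn [ 0.12 -0.52  0.03]
```

```bash
python3 -m crank '0 0 -.4 0 0 0 10;0 0 -.4 0 0 0 10;-.6 0 0 .12 -.5 0 10;0 0 0 0 0 0 10;0 0 0 0 0 0 10;0 0 0 0 0 0 10;0 0 0 0 0 0 10;0 0 0 0 0 0 10;0 0 0 0 0 0 10;0 0 0 0 0 0 10' 40
python3 - <<'E'
from h import *
from vials import *
plan(*vial(2),.262,-10.75)
p,d=snap('side','s8');crop(p,'s8c',360,130,450,220,6)
o=get_obs();Rm=R.from_quat(o['ee_rot'])
for L in(.0737,.1337):
    P=o['position']+Rm.apply([0,0,L]);print(L,P.round(4),'side px',np.round(proj('side',P),1))
E
```

```text
clock: 26.55
position: [0.4564, -0.2591, 0.2622]
ee_rot: [0.996, -0.092, -0.003, -0.002]
ft_force: [-0.5, -0.3, 0.4]
grip_width: 0.209
t 26.6 pos [ 0.4564 -0.2591  0.2622] head -10.5 F [-0.5 -0.3  0.4] T [ 0.03  0.   -0.01] w 17.9mm j [ 0.7   0.16 -0.3   1.76  0.05  1.23 -1.36]
 shift now-axes [0.09 0.   0.01] | in target axes [0.09 0.   0.01] | turn [-0.03  0.04  0.03]
0.0737 [ 0.456  -0.2587  0.1886] side px [407.4 166.3]
0.1337 [ 0.4557 -0.2585  0.1286] side px [405.2 185.3]
```

View pics/s8c.png

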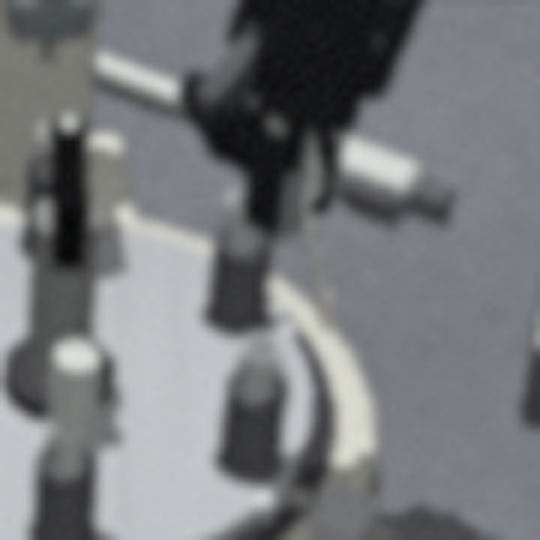

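Run:
```python
from h import *
from meas import *
p=cv2.imread('pics/s8.png')[:,:,::-1]
o=get_obs();Rm=R.from_quat(o['ee_rot'])
for th in(0,-10,-12,-14,-16,-18,-20,-24):
    Q=Rm*R.from_euler('y',th,degrees=True)
    b=o['position']+Rm.apply([0,0,.054])
    print(th,[np.round(proj('side',b+Q.apply([0,0,L])),1) for L in(.0197,.05,.0797)],(b+Q.apply([0,0,.0797])).round(3))
crop(p,'s8d',395,150,425,195,14)
d=np.load('pics/s8d.npy');C=cloud('side',d)
inr=lambda x0,x1,y0,y1:(C[...,0]>x0)&(C[...,0]<x1)&(C[...,1]>y0)&(C[...,1]<y1)
for i,s,c,L in blobs(inr(.35,.75,-.4,-.1)&(C[...,2]>.108)&(C[...,2]<.13)):
    print(c.round(1),s[4],C[L].mean(0).round(4))
```

```text
0 [array([407.4, 166.3]), array([406.2, 176.1]), array([405.2, 185.3])] [ 0.456 -0.258  0.129]
-10 [array([408.5, 166.9]), array([409.1, 177.4]), array([409.7, 187.5])] [ 0.442 -0.256  0.13 ]
-12 [array([408.8, 167. ]), array([409.7, 177.7]), array([410.6, 187.9])] [ 0.439 -0.255  0.13 ]
-14 [array([409., 167.]), array([410.3, 177.9]), array([411.5, 188.2])] [ 0.437 -0.255  0.131]
-16 [array([409.2, 167.1]), array([410.8, 178. ]), array([412.4, 188.5])] [ 0.434 -0.254  0.132]
-18 [array([409.4, 167.2]), array([411.4, 178.2]), array([413.3, 188.7])] [ 0.432 -0.254  0.133]
-20 [array([409.7, 167.2]), array([412. , 178.3]), array([414.2, 189. ])] [ 0.429 -0.254  0.134]
-24 [array([410.1, 167.3]), array([413.1, 178.5]), array([416. , 189.3])] [ 0.424 -0.253  0.136]
[363.6 139.3] 132 [ 0.6405 -0.3712  0.1187]
[366.6 153.5] 16 [ 0.6039 -0.3252  0.1177]
[338.1 164.9] 55 [ 0.6421 -0.2461  0.1176]
[398.6 166.4] 28 [ 0.5093 -0.3259  0.1163]
[369.8 178.4] 71 [ 0.5463 -0.243   0.1193]
[337.5 189.7] 47 [ 0.5917 -0.164   0.1196]
[402.4 189.6] 60 [ 0.4589 -0.2525  0.1173]
[370.5 203.1] 50 [ 0.5    -0.1677  0.1186]
```

View pics/s8d.png

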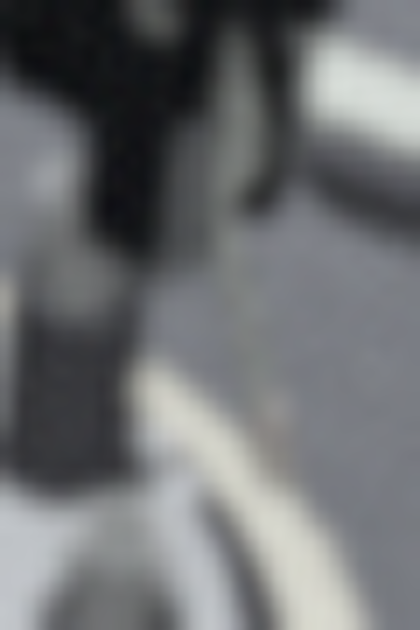

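```bash
cat >> meas.py <<'E'
def hexblobs(n,d):
    C=cloud(n,d);x,y=C[...,0],C[...,1]
    m=(np.hypot(x-.551,y+.25)<.125)&(C[...,2]>.108)&(C[...,2]<.121)
    return [(c.round(1),s[4],C[L].mean(0).round(4),np.degrees(np.arctan2(C[L][:,1].mean()+.2493,C[L][:,0].mean()-.551)).round(1)) for i,s,c,L in blobs(m)]
E
python3 - <<'E'
from meas import *
for n in('side0','s4','s5','s6','s7','s8'):
    print(n);[print('  ',*r) for r in hexblobs('side',np.load(f'pics/{n}d.npy'))]
E
```

```text
side0
   [364.8 155.1] 17 [ 0.6063 -0.3202  0.1148] -52.1
   [399.  162.1] 14 [ 0.5156 -0.3393  0.1183] -111.5
   [337.2 164.5] 14 [ 0.6449 -0.2462  0.1176] 1.9
   [398.8 166. ] 25 [ 0.5109 -0.3306  0.1134] -116.2
   [337.1 168.3] 22 [ 0.6391 -0.2366  0.1143] 8.2
   [369.9 180.1] 44 [ 0.5455 -0.2427  0.1144] 129.9
   [403.5 188.7] 51 [ 0.459  -0.2586  0.1157] -174.2
   [339.1 191.5] 45 [ 0.5876 -0.1652  0.1147] 66.5
   [372.9 202.5] 45 [ 0.4973 -0.1748  0.1161] 125.8
s4
   [364.8 154.4] 21 [ 0.6073 -0.3218  0.1156] -52.2
   [399.1 164.6] 37 [ 0.5118 -0.333   0.116 ] -115.1
   [335.9 168.4] 18 [ 0.6416 -0.2348  0.114 ] 9.1
   [369.8 179.9] 43 [ 0.5456 -0.2425  0.1151] 128.4
   [403.6 188.3] 47 [ 0.4592 -0.2591  0.1164] -173.9
   [338.6 191.2] 41 [ 0.5884 -0.1641  0.1163] 66.3
   [373.5 200.3] 11 [ 0.4998 -0.182   0.1166] 127.3
   [373.1 204.2] 26 [ 0.4945 -0.171   0.115 ] 125.8
s5
   [365.5 153.7] 22 [ 0.607  -0.3248  0.1159] -53.4
   [399.8 165.1] 36 [ 0.5096 -0.3326  0.1156] -116.5
   [369.6 179.8] 42 [ 0.5466 -0.243   0.1147] 125.0
   [403.  189.2] 43 [ 0.4596 -0.2571  0.1148] -175
[... 397 characters left out ...]
5 -0.3232  0.1137] -55.1
   [338.3 164.9] 41 [ 0.6433 -0.2488  0.1151] 0.3
   [400.1 166.3] 43 [ 0.5069 -0.3299  0.1148] -118.7
   [369.4 180. ] 41 [ 0.5467 -0.2424  0.1145] 121.5
   [402.2 190.4] 45 [ 0.4588 -0.2515  0.1157] -178.6
   [337.8 190.7] 32 [ 0.5924 -0.1666  0.114 ] 63.4
   [369.7 204.4] 29 [ 0.5013 -0.1664  0.1145] 120.9
s8
   [366.5 155.5] 8 [ 0.602  -0.3217  0.1141] -54.8
   [338.1 165.2] 44 [ 0.6423 -0.2464  0.1163] 1.8
   [398.9 167.8] 19 [ 0.5074 -0.3247  0.1133] -120.0
   [369.9 179.7] 43 [ 0.5458 -0.2431  0.1152] 129.8
   [402.5 190.2] 45 [ 0.4585 -0.2523  0.1156] -178.1
   [337.6 191. ] 26 [ 0.5917 -0.1648  0.1146] 64.3
   [370.6 204.3] 31 [ 0.4996 -0.1678  0.1147] 122.2
```

```bash
python3 -m crank '.1 0 -1 -.03 .04 0 10;0 0 -1 0 0 0 10;-1 0 0 0 0 0 10;-.5 0 0 0 0 0 10;0 0 0 0 0 0 10;0 0 0 0 0 0 10;0 0 0 0 0 0 10;0 0 0 0 0 0 10;0 0 0 0 0 0 10;0 0 0 0 0 0 10' 40
python3 - <<'E'
from h import *
plan(.40,-.25,.34,-10.75)
p,d=snap('side','s9')
o=get_obs();Rm=R.from_quat(o['ee_rot'])
for th in(0,-14,-18,-22,-26):
    Q=Rm*R.from_euler('y',th,degrees=True)
    b=o['position']+Rm.apply([0,0,.054])
    print(th,[np.round(proj('side',b+Q.apply([0,0,L])),1) for L in(-.0163,.0197,.05,.0797)])
u,v=map(int,proj('side',b));crop(p,'s9d',u-30,v-15,u+30,v+45,12)
print(u-30,v-15)
E
```

```text
clock: 27.6
position: [0.4027, -0.2485, 0.3448]
ee_rot: [0.996, -0.09, -0.0, -0.0]
ft_force: [-0.2, 0.1, 0.1]
grip_width: 0.21
t 27.6 pos [ 0.4027 -0.2485  0.3448] head -10.4 F [-0.2  0.1  0.1] T [-0.01 -0.03 -0.03] w 17.9mm j [ 0.74 -0.01 -0.28  1.77 -0.    1.38 -1.29]
 shift now-axes [-0.06  0.05  0.12] | in target axes [-0.06  0.05  0.12] | turn [-0.    0.    0.05]
0 [array([431.9, 135.7]), array([429.9, 148.8]), array([428.3, 159.4]), array([426.8, 169.4])]
-14 [array([430.4, 135.1]), array([431.7, 149.5]), array([432.8, 161.2]), array([433.7, 172.4])]
-18 [array([430., 135.]), array([432.2, 149.6]), array([434. , 161.5]), array([435.7, 172.9])]
-22 [array([429.6, 135. ]), array([432.7, 149.7]), array([435.3, 161.7]), array([437.7, 173.3])]
-26 [array([429.2, 134.9]), array([433.2, 149.7]), array([436.5, 161.9]), array([439.7, 173.6])]
401 126
```

View pics/s9d.png

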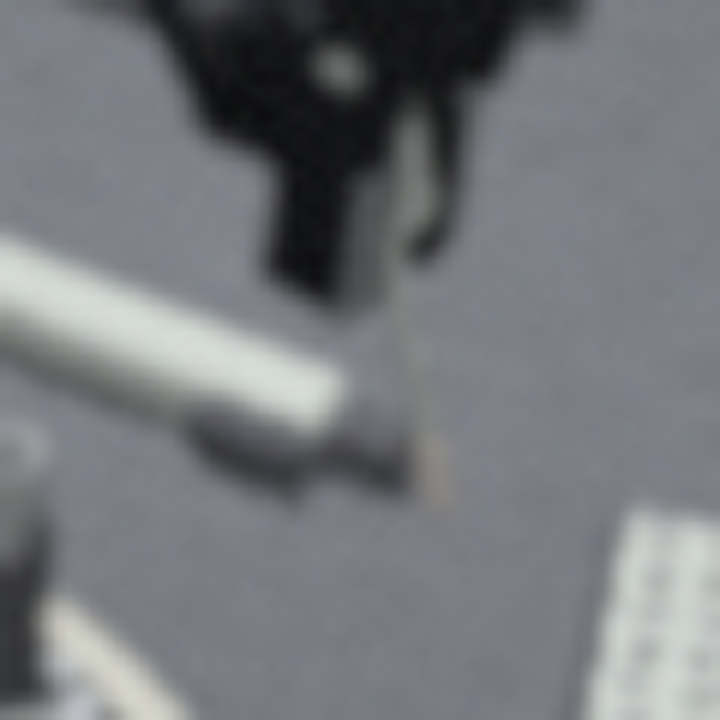

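```bash
python3 -m crank '0 0 0 0 0 -1 10;0 0 0 0 0 -1 10;0 0 0 0 0 -1 10;0 0 0 0 0 -1 10;0 0 0 0 1 0 10;0 0 0 0 1 0 10;0 0 0 0 .75 0 10;0 0 0 0 0 0 10;0 0 0 0 0 0 10;0 0 0 0 0 0 10' 40
cat >> h.py <<'E'
def tiltplan(tip,head,tilt,th,s):
    o=get_obs();Rm=R.from_quat(o['ee_rot']);a=np.radians(head)
    T=R.from_matrix(np.array([[np.cos(a),np.sin(a),0],[np.sin(a),-np.cos(a),0],[0,0,-1]]))*R.from_euler('y',tilt,degrees=True)
    off=lambda L:np.array([0,0,.054])+R.from_euler('y',th,degrees=True).apply([0,0,L])
    cur=[o['position']+Rm.apply(off(L)) for L in(.0197-s,.0797-s)]
    print('t %.2f'%o['clock'],o['position'].round(4),'F',o['ft_force'].round(1),'pred capbottom',cur[0].round(4),'tip',cur[1].round(4),'px',[np.round(proj('side',c),1) for c in cur])
    print(' shift',(Rm.inv().apply(np.array(tip)-cur[1])/.04).round(2),'turn',(np.degrees((Rm.inv()*T).as_rotvec())/8).round(2), 'tip axes err world mm',((np.array(tip)-cur[1])*1e3).round(1))
    return cur
E
python3 - <<'E'
from h import *
c=tiltplan([.4596,-.2535,.16],21,22,-22,.013)
p,d=snap('side','s10')
u,v=map(int,proj('side',c[0]));crop(p,'s10d',u-30,v-30,u+30,v+30,12);print(u-30,v-30)
E
```

```text
clock: 28.65
position: [0.4046, -0.2479, 0.3438]
ee_rot: [0.961, 0.197, 0.19, -0.039]
ft_force: [0.6, 1.2, -0.6]
grip_width: 0.207
t 28.65 [ 0.4046 -0.2479  0.3438] F [ 0.6  1.2 -0.6] pred capbottom [ 0.4236 -0.2398  0.2872] tip [ 0.424  -0.2396  0.2272] px [array([420.5, 141.8]), array([417.4, 162.8])]
 shift [-0.01  0.67  1.81] turn [-0.1  -0.05  0.25] tip axes err world mm [ 35.6 -13.9 -67.2]
390 111
```

View pics/s10d.png

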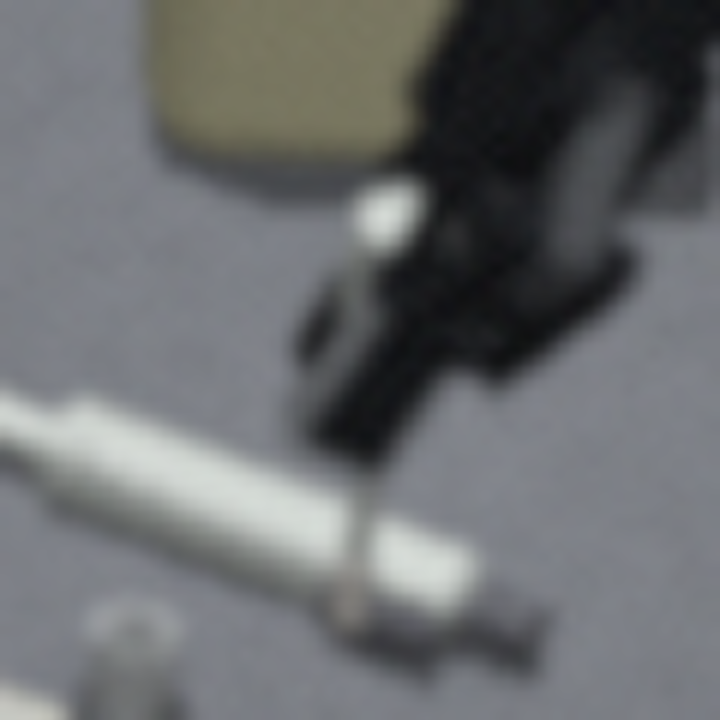

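```bash
python3 -m crank '0 .3 .6 -.1 -.05 .25 10;0 .3 .6 0 0 0 10;0 .05 .5 0 0 0 10;0 0 0 0 0 0 10;0 0 0 0 0 0 10;0 0 0 0 0 0 10;0 0 0 0 0 0 10;0 0 0 0 0 0 10;0 0 0 0 0 0 10;0 0 0 0 0 0 10' 40
python3 - <<'E'
from meas import *
c=tiltplan([.4608,-.2530,.15],21,22,-22,.013)
p,d=snap('side','s11')
u,v=map(int,proj('side',c[1]));crop(p,'s11d',u-30,v-30,u+30,v+30,12);print(u-30,v-30)
[print(*r) for r in hexblobs('side',d)]
E
```

```text
clock: 29.7
position: [0.4431, -0.2611, 0.2844]
ee_rot: [0.965, 0.183, 0.186, -0.032]
ft_force: [0.0, -0.3, 0.1]
grip_width: 0.209
t 29.70 [ 0.4431 -0.2611  0.2844] F [ 0.  -0.3  0.1] pred capbottom [ 0.4619 -0.2541  0.2275] tip [ 0.4619 -0.2545  0.1675] px [array([405.7, 153.6]), array([403.5, 173.2])]
 shift [-0.17 -0.05  0.4 ] turn [0.02 0.02 0.06] tip axes err world mm [ -1.1   1.5 -17.5]
373 143
[366.4 155.7] 7 [ 0.6021 -0.3215  0.1135] -54.7
[338.2 165.4] 39 [ 0.6423 -0.2467  0.1156] 1.6
[400.7 163.2] 10 [ 0.51   -0.3382  0.1178] -114.7
[400.  167.3] 26 [ 0.5056 -0.3271  0.1139] -120.3
[369.8 179.8] 39 [ 0.546  -0.2432  0.1146] 129.5
[402.4 190.5] 45 [ 0.4582 -0.2515  0.1155] -178.7
[338.2 191. ] 26 [ 0.5905 -0.1654  0.1148] 64.8
[370.3 204.5] 30 [ 0.5003 -0.1678  0.1136] 121.9
```

View pics/s11d.png

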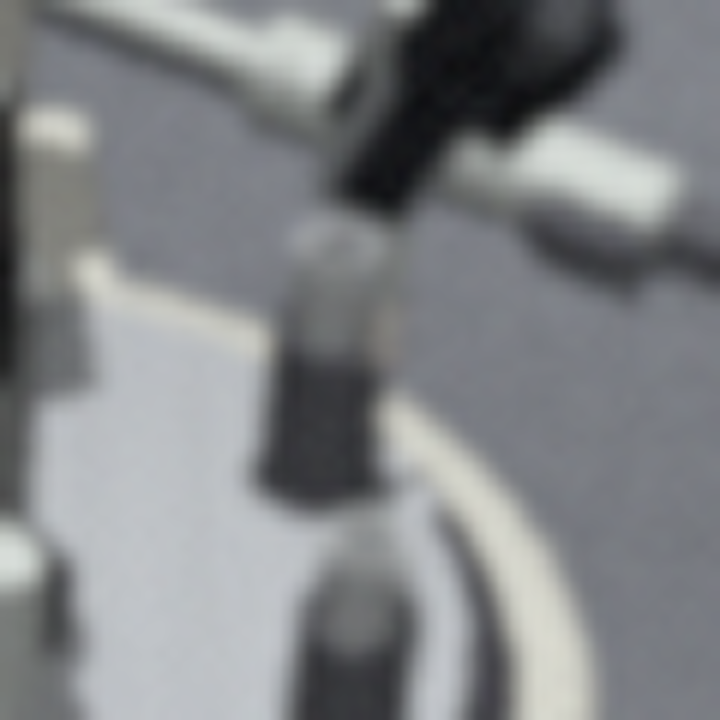

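```bash
python3 -m crank '-.17 -.05 .4 0 0 0 10;0 0 0 0 0 0 10;0 0 0 0 0 0 10;-.075 0 .185 0 0 0 10;0 0 0 0 0 0 10;-.075 0 .185 0 0 0 10;0 0 0 0 0 0 10;0 0 0 0 0 0 10;0 0 0 0 0 0 10;0 0 0 0 0 0 10' 40
python3 - <<'E'
from meas import *
c=tiltplan([.4608,-.2530,.12],21,22,-22,.013)
p,d=snap('side','s12')
u,v=map(int,proj('side',c[1]));crop(p,'s12d',u-30,v-30,u+30,v+30,12);print(u-30,v-30)
E
```

```text
clock: 30.75
position: [0.4427, -0.2604, 0.2519]
ee_rot: [0.965, 0.183, 0.187, -0.031]
ft_force: [0.4, -0.4, -0.4]
grip_width: 0.214
t 30.75 [ 0.4427 -0.2604  0.2519] F [ 0.4 -0.4 -0.4] pred capbottom [ 0.4617 -0.2535  0.1951] tip [ 0.4617 -0.254   0.1351] px [array([404.4, 164.6]), array([402.3, 183.5])]
 shift [-0.15 -0.03  0.34] turn [0.04 0.01 0.06] tip axes err world mm [ -0.9   1.  -15.1]
372 153
```

View pics/s12d.png

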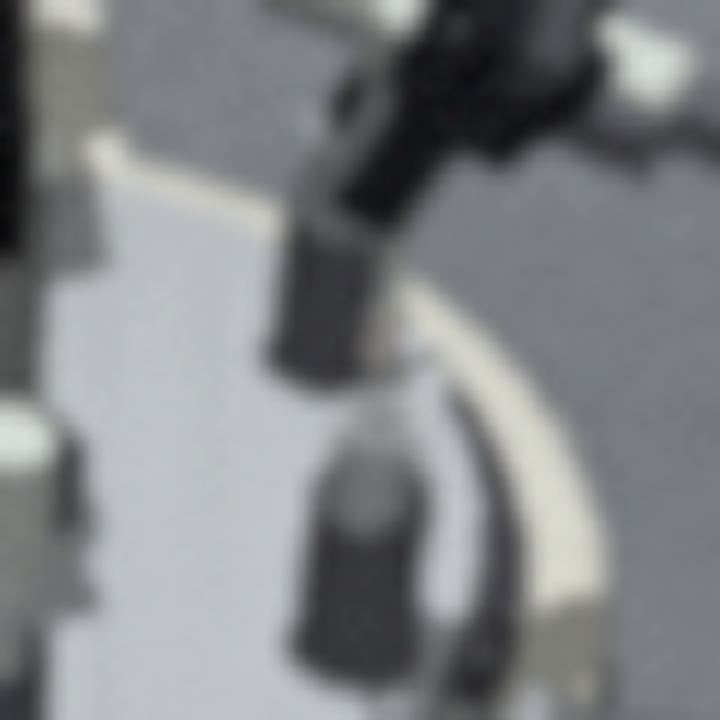

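```bash
python3 -m crank '-.08 -.03 .17 0 0 0 10;0 0 0 0 0 0 10;-.075 0 .185 0 0 0 10;0 0 0 0 0 0 10;-.075 0 .185 0 0 0 10;0 0 0 0 0 0 10;0 0 0 0 0 0 10;0 0 0 0 0 0 10;0 0 0 0 0 0 10;0 0 0 0 0 0 10' 40
python3 - <<'E'
from meas import *
c=tiltplan([.4608,-.2530,.12],21,22,-22,.013)
print(get_obs()['torque'].round(2))
p,d=snap('side','s13')
u,v=map(int,proj('side',c[1]));crop(p,'s13d',u-30,v-30,u+30,v+30,12);print(u-30,v-30)
E
```

```text
clock: 31.8
position: [0.4419, -0.2596, 0.2263]
ee_rot: [0.965, 0.183, 0.187, -0.031]
ft_force: [-0.7, -0.1, -0.7]
grip_width: 0.208
t 31.80 [ 0.4419 -0.2596  0.2263] F [-0.7 -0.1 -0.7] pred capbottom [ 0.4608 -0.2528  0.1695] tip [ 0.4609 -0.2533  0.1095] px [array([403.7, 173.1]), array([401.6, 191.5])]
 shift [ 0.1  -0.   -0.24] turn [0.04 0.01 0.06] tip axes err world mm [-0.1  0.3 10.5]
[-0.14  0.37 -0.  ]
371 161
```

View pics/s13d.png

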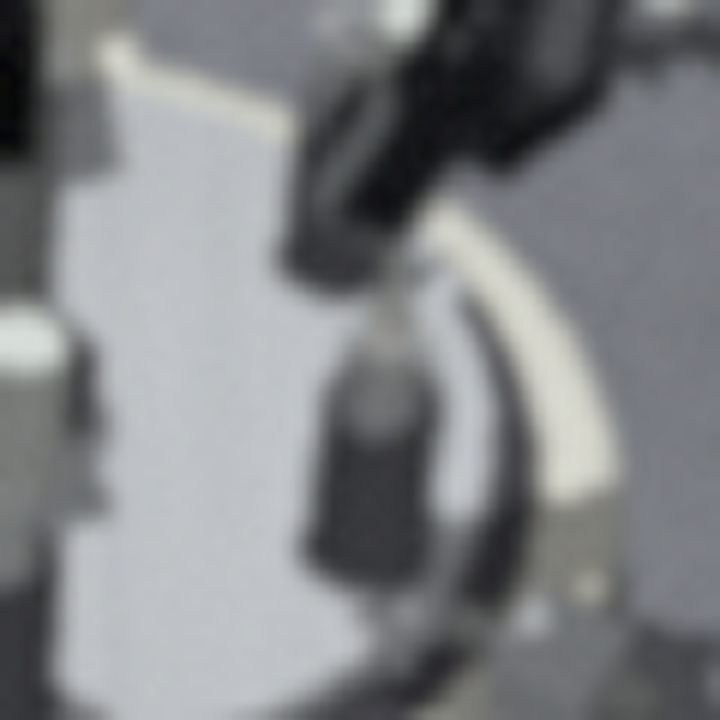

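```bash
python3 -m crank '-.075 0 .185 0 0 0 10;0 0 0 0 0 0 10;-.075 0 .185 0 0 0 10;0 0 0 0 0 0 10;0 0 0 0 0 0 10;0 0 0 0 0 0 10;0 0 0 0 0 0 10;0 0 0 0 0 0 10;0 0 0 0 0 0 10;0 0 0 0 0 0 10' 40
python3 - <<'E'
from meas import *
c=tiltplan([.4608,-.2530,.12],21,22,-22,.013)
print(get_obs()['torque'].round(2))
p,d=snap('side','s14')
u,v=map(int,proj('side',c[1]));crop(p,'s14d',u-30,v-40,u+30,v+20,12);print(u-30,v-40)
E
```

```text
clock: 32.85
position: [0.4419, -0.2598, 0.2091]
ee_rot: [0.965, 0.183, 0.188, -0.031]
ft_force: [-0.1, 0.3, -1.3]
grip_width: 0.209
t 32.85 [ 0.4419 -0.2598  0.2091] F [-0.1  0.3 -1.3] pred capbottom [ 0.4609 -0.2529  0.1523] tip [ 0.461  -0.2535  0.0923] px [array([403.1, 178.5]), array([401. , 196.5])]
 shift [ 0.26 -0.01 -0.64] turn [0.04 0.01 0.06] tip axes err world mm [-0.2  0.5 27.7]
[-0.1   0.41  0.02]
371 156
```

View pics/s14d.png

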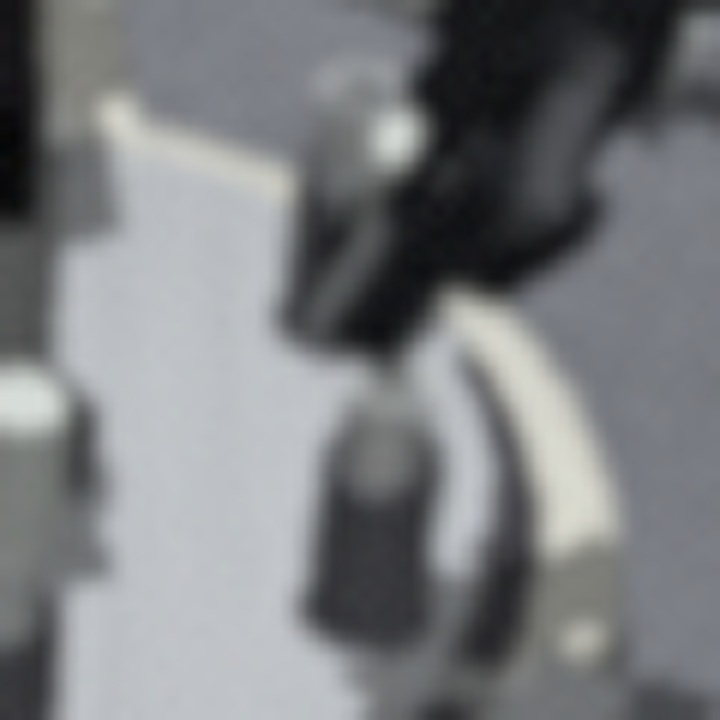

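```bash
python3 -m crank '-.05 0 .13 0 0 0 10;0 0 0 0 0 0 10;0 0 0 0 0 0 40;0 0 0 0 0 0 40;0 0 0 0 0 0 40;0 0 -.5 0 0 0 40;0 0 -1 0 0 0 40;0 0 -1 0 0 0 40;0 0 0 0 -1 0 40;0 0 0 0 -1 0 40' 40
python3 - <<'E'
from meas import *
plan(.40,-.26,.3,-10.75)
p,d=snap('side','s15');crop(p,'s15d',320,110,440,220,6)
[print(*r) for r in hexblobs('side',d)]
E
```

```text
clock: 33.9
position: [0.4028, -0.275, 0.2992]
ee_rot: [0.982, 0.182, 0.048, -0.004]
ft_force: [0.0, 1.0, -1.1]
grip_width: 0.473
t 33.9 pos [ 0.4028 -0.275   0.2992] head 21.0 F [ 0.   1.  -1.1] T [0.01 0.02 0.  ] w 40.4mm j [ 0.78  0.01 -0.24  1.85 -0.07  1.22 -0.64]
 shift now-axes [ 0.07 -0.38 -0.02] | in target axes [-0.14 -0.36 -0.02] | turn [-0.13 -0.69  3.96]
[366.4 155.2] 9 [ 0.6025 -0.3221  0.1146] -54.7
[338.  165.4] 42 [ 0.6429 -0.247   0.1151] 1.5
[400.3 166.2] 40 [ 0.5063 -0.3294  0.1157] -119.2
[369.7 180.2] 39 [ 0.5463 -0.2432  0.1133] 127.2
[337.4 191.3] 33 [ 0.5919 -0.1642  0.114 ] 64.3
[402.3 191.7] 30 [ 0.457  -0.249   0.1139] 179.8
[369.9 204.5] 30 [ 0.5011 -0.1672  0.1139] 121.3
```

View pics/s15d.png

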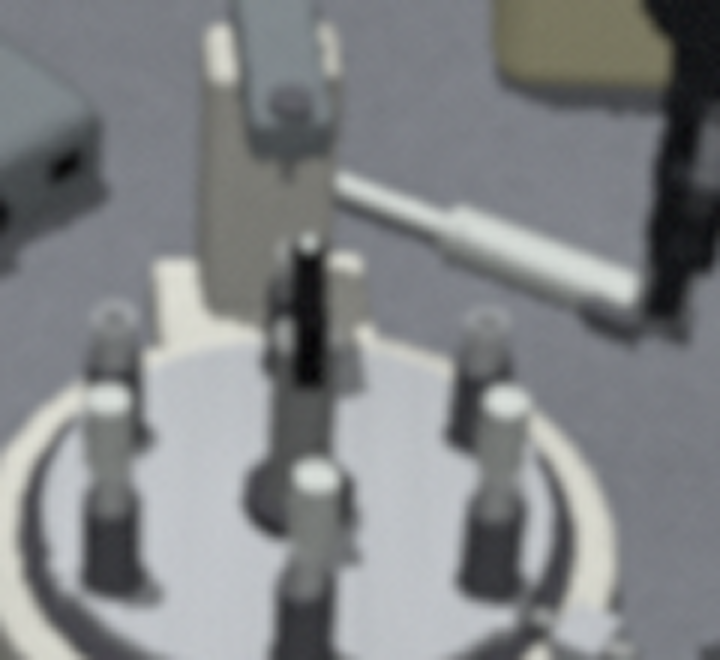

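```bash
python3 -m crank '0 0 0 -.1 -.69 0 40;0 0 0 0 0 1 40;0 0 0 0 0 1 40;0 0 0 0 0 1 40;0 0 0 0 0 .96 40;0 -1 0 0 0 0 40;0 -1 0 0 0 0 40;0 -1 0 0 0 0 40;0 -1 0 0 0 0 40;0 -1 0 0 0 0 40' 40
python3 - <<'E'
from h import *
plan(.4688,.0277,.19,-10.75)
E
```

```text
clock: 34.95
position: [0.446, -0.0735, 0.2938]
ee_rot: [0.994, -0.105, 0.008, 0.002]
ft_force: [1.0, 0.1, 0.8]
grip_width: 0.465
t 35.0 pos [ 0.446  -0.0735  0.2938] head -12.0 F [1.  0.1 0.8] T [-0.03 -0.04 -0.04] w 39.7mm j [ 0.54 -0.03 -0.46  1.9  -0.01  1.26 -1.7 ]
 shift now-axes [-0.01 -2.6   2.59] | in target axes [ 0.09 -2.59  2.59] | turn [ 0.02 -0.11 -0.16]
```

```bash
python3 -m crank '0 -1 0 0 -.11 -.16 40;0 -1 0 0 0 0 40;.08 -.5 .5 0 0 0 40;0 0 .7 0 0 0 40;0 0 .7 0 0 0 40;0 0 .5 0 0 0 40;0 0 0 0 0 0 40;0 0 0 0 0 0 40;0 0 0 0 0 0 40;0 0 0 0 0 0 40' 40
python3 - <<'E'
from h import *
plan(.4688,.0277,.15,-10.75)
E
```

```text
clock: 35.95
position: [0.4692, 0.038, 0.1956]
ee_rot: [0.996, -0.087, 0.003, -0.011]
ft_force: [-0.0, 0.2, 0.9]
grip_width: 0.473
t 36.0 pos [0.4692 0.038  0.1956] head -10.0 F [-0.   0.2  0.9] T [ 0.    0.03 -0.01] w 40.4mm j [ 0.4   0.13 -0.59  1.97  0.06  1.06 -1.96]
 shift now-axes [0.03 0.28 1.13] | in target axes [0.04 0.25 1.14] | turn [-0.17 -0.03  0.09]
```

```bash
python3 -m crank '.03 .28 0 -.17 -.03 .09 40;0 0 0 0 0 0 40;0 0 .3 0 0 0 40;0 0 0 0 0 0 40;0 0 0 0 0 0 40;0 0 0 0 0 0 40;0 0 0 0 0 0 40;0 0 0 0 0 0 40;0 0 0 0 0 0 40;0 0 0 0 0 0 40' 40
python3 - <<'E'
from h import *
plan(.4688,.0277,.15,-10.75)
E
```

```text
clock: 36.95
position: [0.4693, 0.0256, 0.1841]
ee_rot: [0.996, -0.094, 0.001, 0.001]
ft_force: [-0.3, 0.4, 1.0]
grip_width: 0.466
t 37.0 pos [0.4693 0.0256 0.1841] head -10.8 F [-0.3  0.4  1. ] T [0.02 0.04 0.01] w 39.8mm j [ 0.4   0.14 -0.58  1.98  0.09  1.04 -1.99]
 shift now-axes [-0.03 -0.05  0.85] | in target axes [-0.02 -0.05  0.85] | turn [ 0.01 -0.02 -0.01]
```

```bash
python3 -m crank '-.02 -.05 .3 0 0 0 40;0 0 .3 0 0 0 40;0 0 .2 0 0 0 40;0 0 0 0 0 0 40;0 0 0 0 0 0 40;0 0 0 0 0 0 10;0 0 0 0 0 0 10;0 0 0 0 0 0 10;0 0 0 0 0 0 10;0 0 0 0 0 0 10' 40
python3 - <<'E'
from h import *
plan(.4688,.0277,.150,-10.75)
E
python3 -m crank '0 0 -.5 0 -.02 0 10;0 0 -1 0 0 0 10;0 0 -1 0 0 0 10;0 0 -1 0 0 0 10;.6 1 -.8 0 0 0 10;.6 1 0 0 0 0 10;.6 1 0 0 0 0 10;.3 1 0 0 0 0 10;0 1 0 0 0 0 10;0 1 0 0 0 0 10' 40
python3 - <<'E'
from h import *
plan(.5083,-.3315,.275,-10.75)
E
```

```text
clock: 37.95
position: [0.4689, 0.0279, 0.1492]
ee_rot: [0.996, -0.094, 0.001, 0.001]
ft_force: [-0.7, 0.7, 0.2]
grip_width: 0.211
t 38.0 pos [0.4689 0.0279 0.1492] head -10.8 F [-0.7  0.7  0.2] T [ 0.01 -0.03 -0.03] w 18.0mm j [ 0.38  0.2  -0.58  2.01  0.13  0.97 -2.02]
 shift now-axes [-0.    0.01 -0.02] | in target axes [-0.    0.01 -0.02] | turn [ 0.01 -0.02 -0.01]
clock: 38.95
position: [0.5081, -0.2197, 0.3268]
ee_rot: [0.996, -0.087, 0.003, 0.001]
ft_force: [0.5, 0.4, -0.6]
grip_width: 0.21
t 39.0 pos [ 0.5081 -0.2197  0.3268] head -10.0 F [ 0.5  0.4 -0.6] T [ 0.01 -0.07 -0.04] w 17.9mm j [ 0.66  0.18 -0.38  1.61  0.07  1.36 -1.47]
 shift now-axes [0.48 2.75 1.3 ] | in target axes [0.53 2.75 1.29] | turn [ 0.02 -0.04  0.1 ]
```

```bash
python3 -m crank '.1 .7 0 0 -.04 .1 10;.1 .7 0 0 0 0 10;.1 .7 0 0 0 0 10;.2 .65 0 0 0 0 10;0 0 .4 0 0 0 10;0 0 .4 0 0 0 10;0 0 .3 0 0 0 10;0 0 0 0 0 0 10;0 0 0 0 0 0 10;0 0 0 0 0 0 10' 40
python3 - <<'E'
from meas import *
plan(.5083,-.3315,.262,-10.75)
p,d=snap('side','s16');crop(p,'s16c',360,110,450,200,7)
o=get_obs();Rm=R.from_quat(o['ee_rot'])
for L in(.0742,.1342):
    P=o['position']+Rm.apply([0,0,L]);print(L,P.round(4),'side px',np.round(proj('side',P),1))
print('vial mouth px',np.round(proj('side',np.array([.5083,-.3315,.122])),1))
[print(*r) for r in hexblobs('side',d)]
E
```

```text
clock: 39.95
position: [0.5035, -0.3447, 0.2817]
ee_rot: [0.995, -0.1, -0.001, 0.002]
ft_force: [0.2, 0.2, -0.2]
grip_width: 0.21
t 40.0 pos [ 0.5035 -0.3447  0.2817] head -11.5 F [ 0.2  0.2 -0.2] T [ 0.01 -0.02 -0.04] w 18.0mm j [ 0.76  0.33 -0.3   1.52  0.1   1.31 -1.32]
 shift now-axes [ 0.05 -0.35  0.49] | in target axes [ 0.06 -0.35  0.49] | turn [ 0.04  0.01 -0.09]
0.0742 [ 0.5035 -0.345   0.2077] side px [407.4 134.4]
0.1342 [ 0.5035 -0.3453  0.1477] side px [405.3 153.5]
vial mouth px [400.2 163.6]
[366.5 155.3] 6 [ 0.6023 -0.3222  0.1143] -54.8
[338.3 165.3] 42 [ 0.6419 -0.2469  0.1158] 1.5
[400.3 166. ] 42 [ 0.5064 -0.3296  0.1164] -119.1
[369.6 179.7] 36 [ 0.5468 -0.2433  0.1146] 125.0
[337.9 191.2] 32 [ 0.5908 -0.1647  0.1146] 64.8
[402.4 191.2] 25 [ 0.4568 -0.2488  0.1158] 179.7
[370.4 204.3] 33 [ 0.5001 -0.1677  0.1145] 121.9
```

View pics/s16c.png

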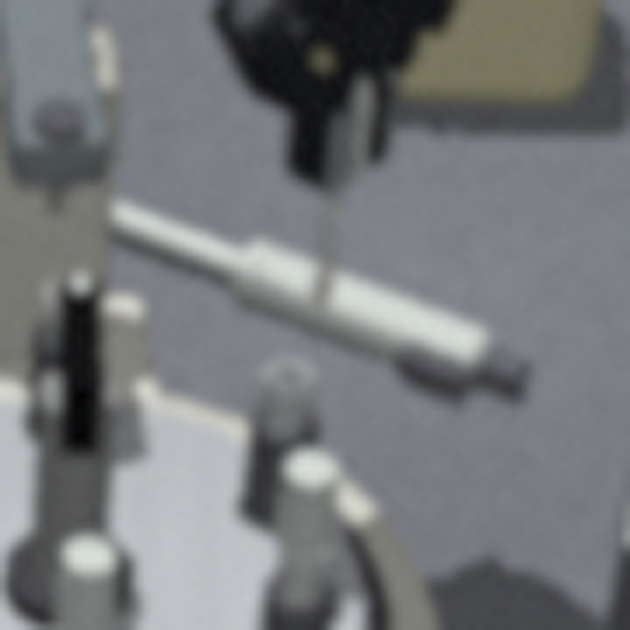

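```bash
python3 -m crank '.05 -.35 0 .04 0 -.09 10;0 0 .2 0 0 0 10;0 0 .2 0 0 0 10;0 0 0 0 0 0 10;0 0 0 0 0 0 10;0 0 0 0 0 0 10;0 0 0 0 0 0 10;0 0 0 0 0 0 10;0 0 0 0 0 0 10;0 0 0 0 0 0 10' 40
python3 - <<'E'
from meas import *
plan(.5083,-.3315,.262,-10.75)
E
```

```text
clock: 41.0
position: [0.5094, -0.3299, 0.2661]
ee_rot: [0.996, -0.093, 0.001, 0.0]
ft_force: [-0.6, -0.2, -0.7]
grip_width: 0.211
t 41.0 pos [ 0.5094 -0.3299  0.2661] head -10.6 F [-0.6 -0.2 -0.7] T [-0.03  0.   -0.07] w 18.0mm j [ 0.75  0.33 -0.31  1.55  0.1   1.27 -1.33]
 shift now-axes [-0.02  0.04  0.1 ] | in target axes [-0.02  0.04  0.1 ] | turn [-0.   -0.01  0.02]
```

```bash
python3 -m crank '-.02 .04 .1 0 0 0 10;0 0 0 0 0 0 10;0 0 .2 0 0 0 10;0 0 0 0 0 0 10;0 0 .15 0 0 0 10;0 0 0 0 0 0 10;0 0 0 0 0 0 10;0 0 0 0 0 0 10;0 0 0 0 0 0 10;0 0 0 0 0 0 10' 40
python3 - <<'E'
from meas import *
plan(.5083,-.3315,.262,-10.75)
E
```

```text
clock: 42.0
position: [0.5082, -0.3315, 0.2463]
ee_rot: [0.996, -0.093, 0.001, -0.0]
ft_force: [-0.6, -0.1, 0.2]
grip_width: 0.212
t 42.0 pos [ 0.5082 -0.3315  0.2463] head -10.6 F [-0.6 -0.1  0.2] T [0.02 0.06 0.  ] w 18.1mm j [ 0.75  0.35 -0.31  1.58  0.11  1.23 -1.33]
 shift now-axes [ 0.    0.   -0.39] | in target axes [ 0.    0.   -0.39] | turn [-0.   -0.01  0.02]
```

```bash
python3 -m crank '0 0 .3 0 0 0 10;0 0 .3 0 0 0 10;0 0 .3 0 0 0 10;0 0 .2 0 0 0 10;0 0 .05 0 0 0 10;0 0 0 0 0 0 10;0 0 0 0 0 0 10;0 0 0 0 0 0 10;0 0 0 0 0 0 10;0 0 0 0 0 0 10' 40
python3 - <<'E'
from meas import *
plan(.5083,-.3315,.197,-10.75)
E
```

```text
clock: 43.0
position: [0.5082, -0.3315, 0.1958]
ee_rot: [0.996, -0.093, 0.001, -0.0]
ft_force: [-0.6, -0.4, 0.1]
grip_width: 0.207
t 43.0 pos [ 0.5082 -0.3315  0.1958] head -10.6 F [-0.6 -0.4  0.1] T [ 0.04 -0.02  0.01] w 17.7mm j [ 0.75  0.39 -0.3   1.63  0.12  1.14 -1.34]
 shift now-axes [ 0.    0.   -0.03] | in target axes [ 0.    0.   -0.03] | turn [-0.   -0.01  0.02]
```

```bash
python3 -m crank '0 0 0 0 0 0 40;0 0 0 0 0 0 40;0 0 -.5 0 0 0 40;0 0 -1 0 0 0 40;0 0 -1 0 0 0 40;0 0 -1 0 0 0 40;-1 -.5 -1 0 0 0 40;-1 -1 0 0 0 0 40;-1 -1 0 0 0 0 40;-.5 -1 0 0 0 0 40' 40
python3 -m crank '0 -1 0 0 0 0 40;0 -1 0 0 0 0 40;0 -1 0 0 0 0 40;0 -1 0 0 0 0 40;0 0 0 0 0 0 40;0 0 0 0 0 0 40;0 0 0 0 0 0 40;0 0 0 0 0 0 40;0 0 0 0 0 0 40;0 0 0 0 0 0 40' 40
python3 - <<'E'
from meas import *
plan(.40,.15,.35,-10.75)
p,d=snap('side','s17');crop(p,'s17c',300,100,440,220,5)
p2,d2=snap('top','t17');crop(p2,'t17c',120,170,460,300,2.3)
for n,dd in(('side',d),('top',d2)):
    print(n);C=cloud(n,dd);x,y=C[...,0],C[...,1]
    for nm,m in (('cap',(np.hypot(x-.551,y+.25)<.125)&(C[...,2]>.145)&(C[...,2]<.175)),('tall',(C[...,2]>.125)&(C[...,2]<.16)&(x>.35)&(x<.65)&(y>.1)&(y<.36)),('jar',(C[...,2]>.07)&(C[...,2]<.095)&(x>.4)&(x<.65)&(y>.2)&(y<.44))):
        for i,s,c,L in blobs(m,15):print(nm,c.round(1),s[4],C[L].mean(0).round(4),C[L].max(0).round(3))
    [print(*r) for r in hexblobs(n,dd)]
E
```

```text
clock: 44.0
position: [0.4056, -0.1817, 0.3732]
ee_rot: [0.995, -0.096, -0.0, -0.001]
ft_force: [0.9, 1.2, 0.5]
grip_width: 0.466
clock: 45.0
position: [0.4336, -0.016, 0.3757]
ee_rot: [0.995, -0.096, 0.003, 0.002]
ft_force: [0.3, -0.1, 0.0]
grip_width: 0.468
t 45.0 pos [ 0.4336 -0.016   0.3757] head -11.0 F [ 0.3 -0.1  0. ] T [ 0.03  0.02 -0.06] w 40.0mm j [ 0.58 -0.11 -0.59  1.79 -0.06  1.44 -1.76]
 shift now-axes [-1.62 -3.92  0.62] | in target axes [-1.6  -3.92  0.64] | turn [ 0.02 -0.04 -0.03]
side
cap [400.7 154.8] 59 [ 0.5075 -0.3271  0.154 ] [ 0.519 -0.318  0.163]
cap [337.3 178.4] 57 [ 0.5936 -0.1658  0.1543] [ 0.603 -0.156  0.161]
cap [403.3 178.9] 62 [ 0.4586 -0.2495  0.1547] [ 0.469 -0.242  0.162]
cap [371.7 191.8] 58 [ 0.5    -0.1697  0.1538] [ 0.511 -0.162  0.162]
tall [256.2 311.2] 255 [0.5239 0.2442 0.1395] [0.544 0.258 0.147]
jar [259.6 333.1] 255 [0.5129 0.2555 0.085 ] [0.546 0.272 0.095]
jar [224.5 379.8] 765 [0.5062 0.3756 0.0813] [0.539 0.404 0.088]
jar [206.9 407.4] 51 [0.498  0.4369 0.0779] [0.524 0.44  0.085]
[337.6 164.5] 31 [ 0.6445 -0.2475  0.1167] 1.1
[399
[... 292 characters left out ...]
0.606 -0.161  0.164]
cap [394.5 226.8] 19 [ 0.5444 -0.2566  0.1544] [ 0.55  -0.246  0.171]
cap [421.  238.5] 40 [ 0.5096 -0.3297  0.1561] [ 0.52  -0.321  0.165]
cap [365.6 242.1] 38 [ 0.5024 -0.1739  0.1565] [ 0.512 -0.164  0.164]
cap [394.3 256.4] 40 [ 0.4606 -0.2531  0.1562] [ 0.47  -0.245  0.165]
tall [219.2 236.8] 120 [0.5272 0.2398 0.1419] [0.544 0.257 0.153]
jar [228.4 242.2] 56 [0.5169 0.2233 0.0855] [0.552 0.248 0.095]
jar [178.  245.6] 347 [0.5098 0.3719 0.0827] [0.539 0.403 0.094]
jar [156.5 249.1] 42 [0.5013 0.4365 0.0782] [0.528 0.44  0.086]
[391.  193.5] 6 [ 0.6468 -0.2549  0.1146] -3.3
[386.8 195.4] 9 [ 0.641  -0.2422  0.1162] 4.5
[416.3 211.2] 6 [ 0.5935 -0.3267  0.1138] -61.2
```

View pics/s17c.png

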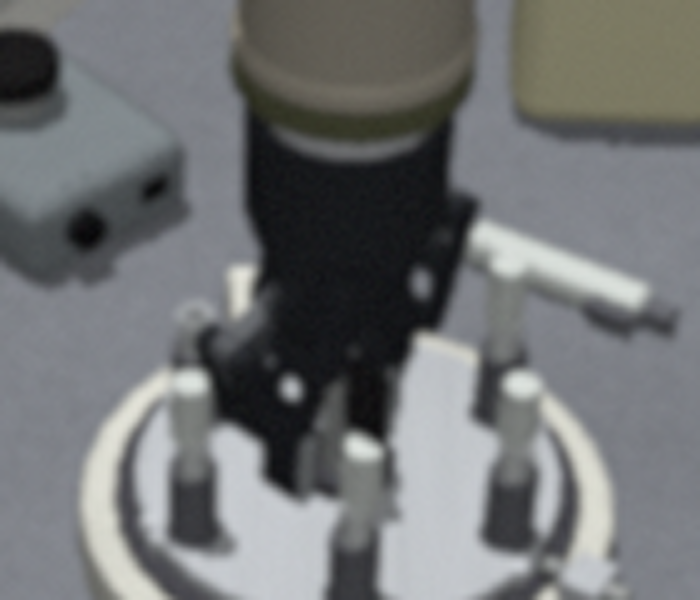

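View pics/t17c.png

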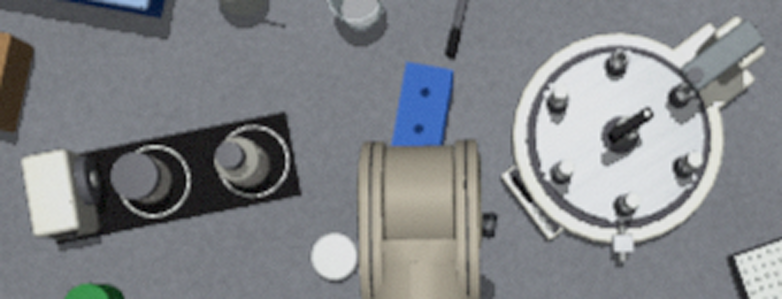

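Run:
```python
from meas import *
for n,nm in(('side','s17'),('top','t17')):
    p=cv2.imread(f'pics/{nm}.png').astype(int);C=cloud(n,np.load(f'pics/{nm}d.npy'));x,y,z=np.moveaxis(C,-1,0)
    g=p.mean(-1);m=(abs(z)<.02)&(x>.42)&(x<.62)&(y>.15)&(y<.43)
    mat=m&(g<60);r=cv2.minAreaRect(np.argwhere(mat)[:,::-1].astype(np.float32))
    mt=np.array([onz(n,u,v,.003)[:2] for u,v in cv2.boxPoints(r)]);
    print(n,'mat corners',mt.round(3).tolist())
    ring=m&(g>110)
    P=np.array([onz(n,u,v,.003)[:2] for v,u in np.argwhere(ring)])
    inm=[cv2.pointPolygonTest(mt.astype(np.float32),(float(a),float(b)),True)>.004 for a,b in P];P=P[inm]
    for c0 in([.525,.23],[.508,.362]):
        c=np.array(c0)
        for k in range(8):
            Q=P[abs(np.hypot(*(P-c).T)-.047)<.012 if k<4 else abs(np.hypot(*(P-c).T)-.047)<.006]
            A=np.c_[2*Q,np.ones(len(Q))];s=np.linalg.lstsq(A,(Q**2).sum(1),rcond=None)[0];c=s[:2]
        print(' ring',c.round(4),'r',np.sqrt(s[2]+c@c).round(4),len(Q))
```

```text
side mat corners [[0.548, 0.44], [0.613, 0.176], [0.486, 0.173], [0.439, 0.429]]
 ring [0.5326 0.2332] r 0.0464 188
 ring [0.5082 0.3661] r 0.0465 253
top mat corners [[0.55, 0.452], [0.598, 0.191], [0.486, 0.169], [0.439, 0.429]]
 ring [0.5325 0.2336] r 0.0464 103
 ring [0.5082 0.3666] r 0.0464 119
```

```bash
python3 -m crank '0 0 0 0 0 -1 60;0 0 0 0 0 -1 60;0 0 0 0 0 -1 60;0 0 0 0 0 -1 60;0 0 0 0 0 -1 60;0 0 0 0 0 -1 60;0 0 0 0 0 -1 60;0 0 0 0 0 -1 60;0 0 0 0 0 -1 60;0 0 0 0 0 -1 60' 60
python3 -m crank '0 0 0 0 0 -1 60;0 0 0 0 0 -1 60;0 0 0 0 0 -1 60;0 0 0 0 0 -.9 60;1 0 0 0 0 0 60;1 0 0 0 0 0 60;1 0 0 0 0 0 60;1 0 0 0 0 0 60;1 0 0 0 0 0 60;0 0 0 0 0 0 60' 60
python3 - <<'E'
from meas import *
plan(.5275,.24,.30,100.4)
E
```

```text
clock: 46.1
position: [0.4336, -0.0178, 0.3753]
ee_rot: [0.81, 0.587, 0.001, 0.003]
ft_force: [-0.0, 0.7, -0.4]
grip_width: 0.7
clock: 47.1
position: [0.3812, 0.1802, 0.3744]
ee_rot: [0.612, 0.791, 0.001, 0.003]
ft_force: [-0.4, 0.4, -0.5]
grip_width: 0.706
t 47.1 pos [0.3812 0.1802 0.3744] head 104.5 F [-0.4  0.4 -0.5] T [ 0.   -0.02  0.01] w 60.3mm j [ 0.29 -0.15 -0.74  1.81 -0.1   1.45 -0.18]
 shift now-axes [0.54 3.91 1.87] | in target axes [0.81 3.87 1.86] | turn [0.03 0.02 0.51]
```

```bash
python3 -m crank '.5 0 0 0 0 .51 60;.3 1 0 0 0 0 60;0 1 0 0 0 0 60;0 1 .5 0 0 0 60;0 .85 .5 0 0 0 60;0 0 .8 0 0 0 60;0 0 0 0 0 0 60;0 0 0 0 0 0 60;0 0 0 0 0 0 60;0 0 0 0 0 0 60' 60
python3 - <<'E'
from meas import *
plan(.5275,.24,.186,100.4)
E
```

```text
clock: 48.1
position: [0.5345, 0.2366, 0.3048]
ee_rot: [0.643, 0.766, 0.002, 0.007]
ft_force: [-0.3, 0.4, -0.1]
grip_width: 0.703
t 48.1 pos [0.5345 0.2366 0.3048] head 99.9 F [-0.3  0.4 -0.1] T [ 0.09 -0.02  0.03] w 60.1mm j [ 0.16  0.34 -0.82  1.54  0.27  1.36 -0.51]
 shift now-axes [ 0.14 -0.2   2.97] | in target axes [ 0.11 -0.16  2.97] | turn [ 0.09  0.06 -0.06]
```

```bash
python3 -m crank '.12 -.17 0 .09 .06 -.06 60;0 0 .6 0 0 0 60;0 0 .6 0 0 0 60;0 0 .4 0 0 0 60;0 0 0 0 0 0 60;0 0 0 0 0 0 60;0 0 0 0 0 0 60;0 0 0 0 0 0 60;0 0 0 0 0 0 60;0 0 0 0 0 0 60' 60
python3 - <<'E'
from meas import *
plan(.5275,.24,.186,100.4)
p,d=snap('side','s18');crop(p,'s18c',200,250,320,370,5)
E
```

```text
clock: 49.1
position: [0.5264, 0.2434, 0.2494]
ee_rot: [0.639, 0.769, 0.005, 0.003]
ft_force: [-0.4, -0.2, -0.3]
grip_width: 0.704
t 49.1 pos [0.5264 0.2434 0.2494] head 100.6 F [-0.4 -0.2 -0.3] T [-0.03 -0.01  0.02] w 60.1mm j [ 0.15  0.37 -0.82  1.63  0.29  1.25 -0.53]
 shift now-axes [-0.09 -0.01  1.58] | in target axes [-0.09  0.01  1.58] | turn [ 0.08 -0.02  0.03]
```

View pics/s18c.png

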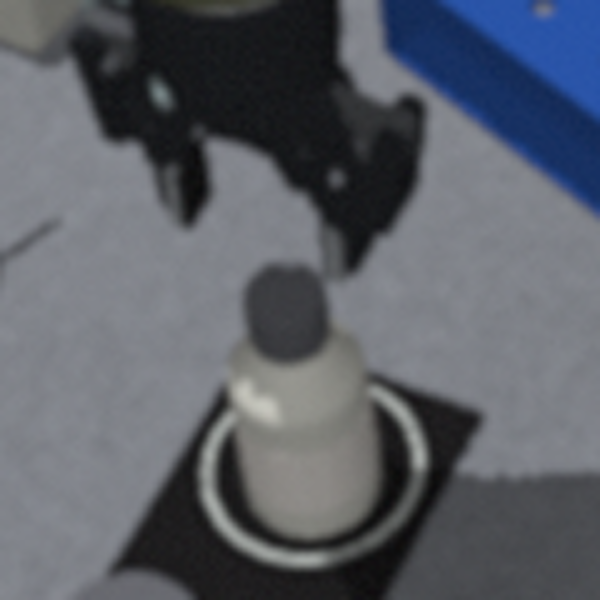

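```bash
python3 -m crank '-.09 0 .4 .08 0 0 60;0 0 .5 0 0 0 60;0 0 .4 0 0 0 60;0 0 .2 0 0 0 60;0 0 0 0 0 0 60;0 0 0 0 0 0 20;0 0 0 0 0 0 20;0 0 0 0 0 0 20;0 0 0 0 0 0 20;0 0 0 0 0 0 20' 60
python3 - <<'E'
from meas import *
plan(.5275,.24,.186,100.4)
E
```

```text
clock: 50.15
position: [0.5277, 0.2391, 0.1855]
ee_rot: [0.639, 0.769, 0.0, -0.001]
ft_force: [-0.5, -0.5, -3.1]
grip_width: 0.382
t 50.1 pos [0.5277 0.2391 0.1855] head 100.6 F [-0.5 -0.5 -3.1] T [ 0.02 -0.01 -0.04] w 32.6mm j [ 0.13  0.44 -0.79  1.69  0.34  1.15 -0.56]
 shift now-axes [ 0.02 -0.   -0.01] | in target axes [ 0.02 -0.   -0.01] | turn [-0.01 -0.02  0.02]
```

```bash
python3 -m crank '0 0 -.4 0 0 0 20;0 0 -.5 0 0 0 20;0 0 0 0 0 0 20;.2 -.6 0 0 0 0 20;.3 -.7 0 0 0 0 20;.3 -.7 0 0 0 0 20;.3 -.5 0 0 0 0 20;0 0 0 0 0 0 20;0 0 0 0 0 0 20;0 0 0 0 0 0 20' 60
python3 - <<'E'
from meas import *
plan(.417,.281,.185,100.4)
E
```

```text
clock: 51.15
position: [0.4184, 0.2642, 0.2251]
ee_rot: [0.639, 0.769, 0.001, 0.0]
ft_force: [0.1, -0.7, -2.6]
grip_width: 0.379
t 51.1 pos [0.4184 0.2642 0.2251] head 100.5 F [ 0.1 -0.7 -2.6] T [-0.06 -0.01 -0.02] w 32.3mm j [ 0.17  0.21 -0.9   1.86  0.18  1.15 -0.61]
 shift now-axes [0.42 0.04 1.  ] | in target axes [0.42 0.04 1.  ] | turn [ 0.02 -0.01  0.01]
```

```bash
python3 -m crank '.42 .04 0 0 0 0 20;0 0 0 0 0 0 20;0 0 .3 0 0 0 20;0 0 .3 0 0 0 20;0 0 .2 0 0 0 20;0 0 .1 0 0 0 20;0 0 0 0 0 0 20;0 0 0 0 0 0 20;0 0 0 0 0 0 20;0 0 0 0 0 0 20' 60
python3 - <<'E'
from meas import *
plan(.417,.281,.1835,100.4)
E
```

```text
clock: 52.15
position: [0.4202, 0.2779, 0.1844]
ee_rot: [0.642, 0.767, 0.0, -0.001]
ft_force: [-0.0, -0.4, -2.1]
grip_width: 0.379
t 52.1 pos [0.4202 0.2779 0.1844] head 100.1 F [-0.  -0.4 -2.1] T [ 0.02 -0.02 -0.  ] w 32.4mm j [ 0.11  0.29 -0.88  1.88  0.25  1.09 -0.69]
 shift now-axes [ 0.09 -0.07  0.02] | in target axes [ 0.09 -0.07  0.02] | turn [-0.   -0.01 -0.03]
```

```bash
python3 -m crank '0 0 .04 0 0 0 20;0 0 .03 0 0 0 20;0 0 0 0 0 0 20;0 0 0 0 0 0 60;0 0 0 0 0 0 60;0 0 0 0 0 0 60;0 0 -.3 0 0 0 60;0 0 -1 0 0 0 80;0 0 -1 0 0 0 80;0 0 -1 0 0 0 80' 60
python3 - <<'E'
from meas import *
plan(.509,.3725,.22,100.4)
p,d=snap('side','s19');crop(p,'s19c',150,260,350,460,4)
C=cloud('side',d);x,y=C[...,0],C[...,1]
for i,s,c,L in blobs((C[...,2]>.125)&(C[...,2]<.16)&(x>.35)&(x<.65)&(y>.1)&(y<.36),15):print('tall',c.round(1),s[4],C[L].mean(0).round(4),C[L].max(0).round(3))
E
```

```text
clock: 53.15
position: [0.4186, 0.2772, 0.3168]
ee_rot: [0.641, 0.767, -0.002, -0.002]
ft_force: [1.9, -0.5, -0.8]
grip_width: 0.94
t 53.1 pos [0.4186 0.2772 0.3168] head 100.2 F [ 1.9 -0.5 -0.8] T [ 0.02 -0.09  0.03] w 80.3mm j [ 0.18  0.14 -0.92  1.72  0.11  1.34 -0.58]
 shift now-axes [1.94 2.66 2.41] | in target axes [1.94 2.65 2.42] | turn [-0.04 -0.01 -0.02]
tall [287.7 350.5] 265 [0.4187 0.2826 0.1376] [0.438 0.297 0.146]
```

View pics/s19c.png

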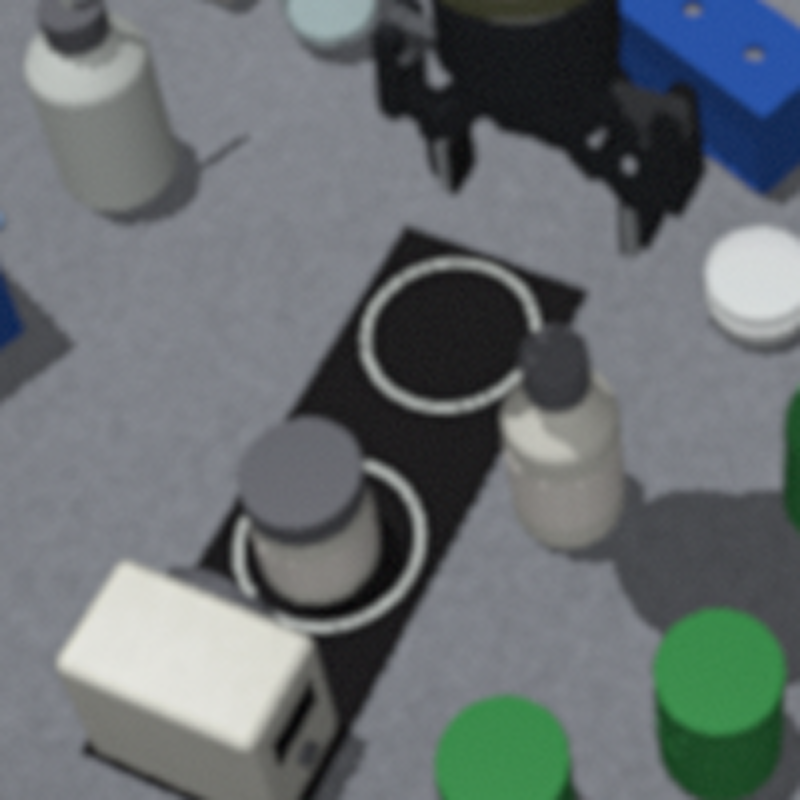

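```bash
python3 -m crank '1 1 0 -.04 0 0 85;.94 1 0 0 0 0 85;0 .65 0 0 0 0 85;0 0 .7 0 0 0 85;0 0 .7 0 0 0 85;0 0 .7 0 0 0 85;0 0 0 0 0 0 85;0 0 0 0 0 0 85;0 0 0 0 0 0 85;0 0 0 0 0 0 85' 60
python3 - <<'E'
from meas import *
plan(.509,.3725,.119,100.4)
p,d=snap('side','s20');crop(p,'s20c',150,280,350,480,4)
E
```

```text
clock: 54.2
position: [0.5107, 0.3691, 0.2509]
ee_rot: [0.643, 0.766, 0.012, 0.005]
ft_force: [-0.4, -0.4, 0.2]
grip_width: 0.995
t 54.2 pos [0.5107 0.3691 0.2509] head 100.0 F [-0.4 -0.4  0.2] T [-0.03  0.1  -0.01] w 85.0mm j [-0.06  0.5  -0.87  1.5   0.4   1.3  -0.79]
 shift now-axes [ 0.07 -0.11  3.3 ] | in target axes [ 0.09 -0.03  3.3 ] | turn [ 0.18 -0.05 -0.05]
```

View pics/s20c.png

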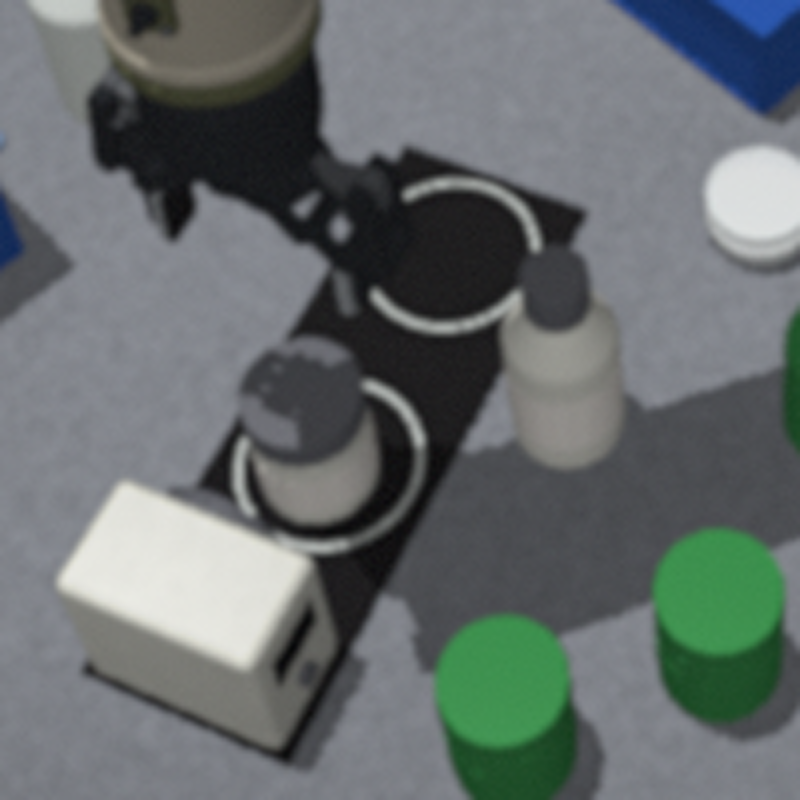

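```bash
python3 -m crank '.08 -.05 0 .18 -.05 0 85;0 0 .6 0 0 0 85;0 0 .6 0 0 0 85;0 0 .6 0 0 0 85;0 0 0 0 0 0 85;0 0 0 0 0 0 85;0 0 0 0 0 0 85;0 0 0 0 0 0 85;0 0 0 0 0 0 85;0 0 0 0 0 0 85' 60
python3 - <<'E'
from meas import *
plan(.509,.3725,.119,100.4)
p,d=snap('side','s21');crop(p,'s21c',150,280,350,480,4)
E
```

```text
clock: 55.25
position: [0.5117, 0.375, 0.1895]
ee_rot: [0.644, 0.765, 0.007, 0.002]
ft_force: [-0.4, -0.4, 0.4]
grip_width: 0.996
t 55.2 pos [0.5117 0.375  0.1895] head 99.9 F [-0.4 -0.4  0.4] T [-0.07  0.   -0.02] w 85.1mm j [-0.09  0.57 -0.84  1.55  0.45  1.21 -0.83]
 shift now-axes [-0.06 -0.1   1.76] | in target axes [-0.05 -0.08  1.76] | turn [ 0.1  -0.04 -0.06]
```

View pics/s21c.png

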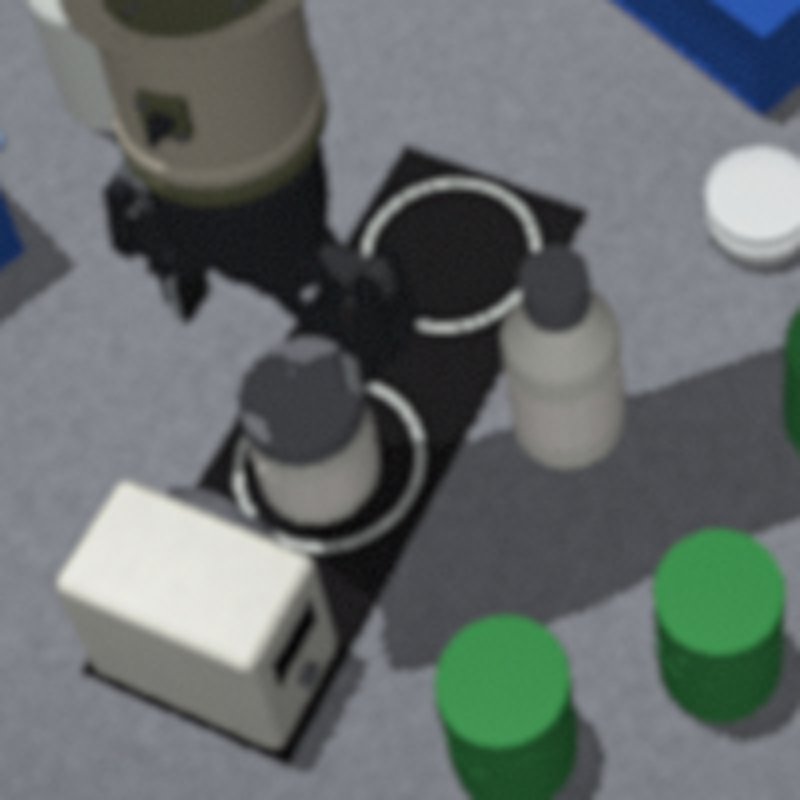

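```bash
python3 -m crank '-.06 -.08 .3 .1 -.04 -.06 85;0 0 .3 0 0 0 85;0 0 .3 0 0 0 85;0 0 .2 0 0 0 85;0 0 0 0 0 0 85;0 0 0 0 0 0 85;0 0 0 0 0 0 85;0 0 0 0 0 0 85;0 0 0 0 0 0 85;0 0 0 0 0 0 85' 60
python3 - <<'E'
from meas import *
plan(.509,.3725,.119,100.4)
E
```

```text
clock: 56.3
position: [0.5086, 0.3718, 0.141]
ee_rot: [0.64, 0.768, -0.001, -0.001]
ft_force: [0.2, -0.9, -0.2]
grip_width: 0.992
t 56.3 pos [0.5086 0.3718 0.141 ] head 100.4 F [ 0.2 -0.9 -0.2] T [ 0.05  0.03 -0.04] w 84.7mm j [-0.1   0.62 -0.81  1.59  0.48  1.15 -0.84]
 shift now-axes [0.01 0.01 0.55] | in target axes [0.01 0.01 0.55] | turn [-0.01  0.    0.  ]
```

```bash
python3 -m crank '0 0 .25 0 0 0 85;0 0 .25 0 0 0 85;0 0 .05 0 0 0 85;0 0 0 0 0 0 45;0 0 0 0 0 0 45;0 0 0 0 0 0 45;0 0 0 0 0 0 45;0 0 0 0 0 0 45;0 0 0 0 0 0 45;0 0 0 0 0 0 45' 60
python3 - <<'E'
from meas import *
plan(.509,.3725,.119,100.4)
E
```

```text
clock: 57.3
position: [0.5086, 0.3718, 0.1172]
ee_rot: [0.64, 0.768, -0.001, -0.0]
ft_force: [-1.1, -1.0, -0.1]
grip_width: 0.695
t 57.3 pos [0.5086 0.3718 0.1172] head 100.4 F [-1.1 -1.  -0.1] T [-0.02  0.13  0.03] w 59.4mm j [-0.11  0.65 -0.8   1.6   0.5   1.11 -0.86]
 shift now-axes [ 0.02  0.01 -0.05] | in target axes [ 0.02  0.01 -0.05] | turn [-0.01  0.    0.  ]
```

```bash
python3 -m crank '0 0 -.3 0 0 0 45;0 0 -.5 0 0 0 45;0 0 -.4 0 0 0 45;0 0 0 0 0 0 45;-.6 0 0 0 0 0 45;-.8 0 0 0 0 0 45;-.8 0 0 0 0 0 45;-.8 0 0 0 0 0 45;-.4 0 0 0 0 0 45;0 0 0 0 0 0 45' 60
python3 - <<'E'
from meas import *
plan(.5325,.2334,.1175,100.4)
E
```

```text
clock: 58.3
position: [0.5329, 0.2338, 0.1674]
ee_rot: [0.639, 0.769, -0.001, -0.001]
ft_force: [0.2, 0.2, -2.6]
grip_width: 0.692
t 58.3 pos [0.5329 0.2338 0.1674] head 100.6 F [ 0.2  0.2 -2.6] T [0.03 0.01 0.02] w 59.1mm j [ 0.18  0.49 -0.84  1.7   0.4   1.14 -0.59]
 shift now-axes [-0.01 -0.01  1.25] | in target axes [-0.01 -0.01  1.25] | turn [-0.02  0.    0.02]
```

```bash
python3 -m crank '0 0 .4 0 0 0 45;0 0 .4 0 0 0 45;0 0 .3 0 0 0 45;0 0 .1 0 0 0 45;0 0 .04 0 0 0 45;0 0 0 0 0 0 45;0 0 0 0 0 0 45;0 0 0 0 0 0 45;0 0 0 0 0 0 45;0 0 0 0 0 0 45' 60
python3 - <<'E'
from meas import *
plan(.5325,.2334,.1175,100.4)
p,d=snap('side','s22');crop(p,'s22c',180,250,340,410,4)
E
```

```text
clock: 59.3
position: [0.5327, 0.2391, 0.1164]
ee_rot: [0.637, 0.771, -0.002, 0.002]
ft_force: [-1.1, -3.3, 5.8]
grip_width: 0.699
t 59.3 pos [0.5327 0.2391 0.1164] head 100.9 F [-1.1 -3.3  5.8] T [-0.82  0.34 -0.01] w 59.7mm j [ 0.14  0.56 -0.81  1.73  0.46  1.05 -0.64]
 shift now-axes [-0.14 -0.03 -0.03] | in target axes [-0.14 -0.03 -0.03] | turn [-0.    0.03  0.07]
```

View pics/s22c.png

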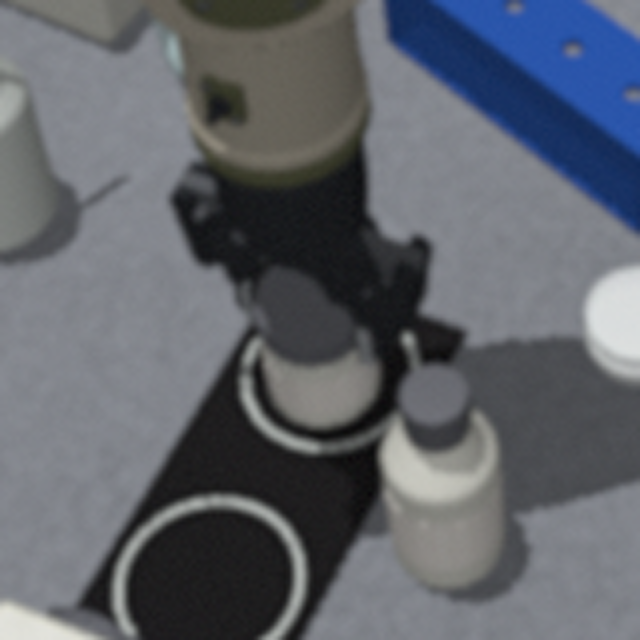

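```bash
python3 -m crank '-.05 0 -.15 0 0 0 45;-.09 -.03 0 0 .03 0 45;0 0 .08 0 0 0 45;0 0 .03 0 0 0 45;0 0 0 0 0 0 85;0 0 0 0 0 0 85;0 0 0 0 0 0 85;0 0 0 0 0 0 85;0 0 -.5 0 0 0 85;0 0 -.7 0 0 0 85' 60
python3 -m crank '0 0 -1 0 0 0 85;0 0 -1 0 0 0 85;0 0 -1 0 0 0 60;-.5 -1 0 0 0 0 60;0 -1 0 0 0 0 60;.9 -.7 0 0 0 0 60;.9 0 0 0 0 0 60;0 0 0 0 0 0 60;0 0 0 0 0 0 60;0 0 0 0 0 0 60' 60
python3 - <<'E'
from meas import *
plan(.42,.278,.30,100.4)
p,d=snap('side','s23');crop(p,'s23c',150,250,350,450,4)
C=cloud('side',d);x,y=C[...,0],C[...,1]
for nm,m in (('tall',(C[...,2]>.125)&(C[...,2]<.16)&(x>.35)&(x<.65)&(y>.1)&(y<.42)),('jar',(C[...,2]>.07)&(C[...,2]<.095)&(x>.35)&(x<.65)&(y>.13)&(y<.44))):
        for i,s,c,L in blobs(m,15):print(nm,c.round(1),s[4],C[L].mean(0).round(4),C[L].max(0).round(3))
E
```

```text
clock: 60.35
position: [0.5299, 0.2339, 0.1621]
ee_rot: [0.635, 0.772, -0.003, -0.003]
ft_force: [-0.1, 1.2, 0.3]
grip_width: 0.993
clock: 61.35
position: [0.4131, 0.266, 0.294]
ee_rot: [0.636, 0.772, 0.002, 0.001]
ft_force: [-0.6, -0.1, -0.1]
grip_width: 0.703
t 61.4 pos [0.4131 0.266  0.294 ] head 101.0 F [-0.6 -0.1 -0.1] T [ 0.01 -0.03  0.04] w 60.1mm j [ 0.3   0.14 -1.02  1.78  0.12  1.29 -0.56]
 shift now-axes [ 0.26  0.23 -0.15] | in target axes [ 0.26  0.22 -0.15] | turn [ 0.04 -0.01  0.08]
tall [287.6 350.6] 273 [0.4188 0.2828 0.1375] [0.438 0.298 0.144]
jar [259.  325.1] 625 [0.5279 0.2388 0.0814] [0.561 0.267 0.089]
jar [289.7 371.1] 312 [0.4099 0.2932 0.0853] [0.447 0.309 0.095]
jar [206.3 407.1] 53 [0.4993 0.4372 0.0783] [0.527 0.44  0.084]
jar [269.8 441.4] 195 [0.3595 0.4251 0.0789] [0.372 0.44  0.084]
```

View pics/s23c.png

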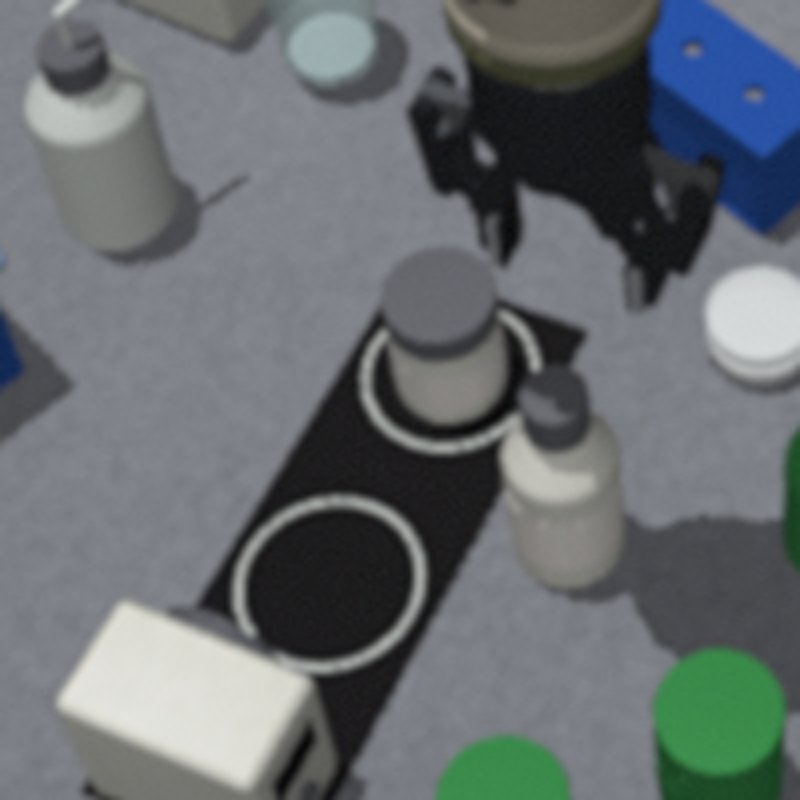

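```bash
python3 -m crank '.26 .23 0 .04 0 .08 60;0 0 .5 0 0 0 60;0 0 .5 0 0 0 60;0 0 .3 0 0 0 60;0 0 0 0 0 0 60;0 0 0 0 0 0 60;0 0 0 0 0 0 60;0 0 0 0 0 0 60;0 0 0 0 0 0 60;0 0 0 0 0 0 60' 60
python3 - <<'E'
from meas import *
plan(.421,.2785,.184,100.4)
E
```

```text
clock: 62.4
position: [0.425, 0.2742, 0.2423]
ee_rot: [0.644, 0.765, 0.001, -0.0]
ft_force: [0.8, 0.2, 0.0]
grip_width: 0.702
t 62.4 pos [0.425  0.2742 0.2423] head 99.8 F [0.8 0.2 0. ] T [ 0.02 -0.03  0.05] w 60.0mm j [ 0.24  0.24 -1.    1.81  0.22  1.2  -0.66]
 shift now-axes [ 0.12 -0.08  1.46] | in target axes [ 0.12 -0.08  1.46] | turn [ 0.01 -0.01 -0.07]
```

```bash
python3 -m crank '.12 -.08 0 0 0 -.07 60;0 0 .5 0 0 0 60;0 0 .5 0 0 0 60;0 0 .4 0 0 0 60;0 0 .05 0 0 0 60;0 0 0 0 0 0 20;0 0 0 0 0 0 20;0 0 0 0 0 0 20;0 0 0 0 0 0 20;0 0 0 0 0 0 20' 60
python3 - <<'E'
from meas import *
plan(.421,.2785,.184,100.4)
E
```

```text
clock: 63.4
position: [0.4208, 0.2811, 0.1856]
ee_rot: [0.639, 0.769, 0.003, 0.001]
ft_force: [1.1, 0.4, -3.6]
grip_width: 0.38
t 63.4 pos [0.4208 0.2811 0.1856] head 100.6 F [ 1.1  0.4 -3.6] T [ 0.   -0.03  0.08] w 32.4mm j [ 0.19  0.32 -0.98  1.88  0.3   1.09 -0.72]
 shift now-axes [-0.07 -0.01  0.04] | in target axes [-0.07 -0.01  0.04] | turn [ 0.04 -0.02  0.02]
```

```bash
python3 -m crank '0 0 -.5 0 0 0 20;0 0 -.5 0 0 0 20;0 0 0 0 0 0 20;.5 .6 0 0 0 0 20;.5 .7 0 0 0 0 20;.5 .7 0 0 0 0 20;.2 .4 0 0 0 0 20;0 0 0 0 0 0 20;0 0 0 0 0 0 20;0 0 0 0 0 0 20' 60
python3 - <<'E'
from meas import *
plan(.5082,.3663,.189,100.4)
E
```

```text
clock: 64.4
position: [0.5045, 0.365, 0.2189]
ee_rot: [0.64, 0.768, -0.001, 0.002]
ft_force: [-0.6, -0.5, -2.5]
grip_width: 0.373
t 64.4 pos [0.5045 0.365  0.2189] head 100.3 F [-0.6 -0.5 -2.5] T [ 0.03  0.02 -0.04] w 31.9mm j [-0.03  0.55 -0.9   1.54  0.44  1.28 -0.82]
 shift now-axes [0.02 0.1  0.75] | in target axes [0.02 0.1  0.75] | turn [ 0.    0.03 -0.01]
```

```bash
python3 -m crank '.02 .1 0 0 .03 0 20;0 0 .3 0 0 0 20;0 0 .25 0 0 0 20;0 0 .1 0 0 0 20;0 0 .05 0 0 0 20;0 0 .03 0 0 0 20;0 0 0 0 0 0 20;0 0 0 0 0 0 20;0 0 0 0 0 0 20;0 0 0 0 0 0 20' 60
python3 - <<'E'
from meas import *
plan(.5082,.3663,.187,100.4)
p,d=snap('side','s24');crop(p,'s24c',160,260,320,440,4)
E
```

```text
clock: 65.4
position: [0.5082, 0.3648, 0.1881]
ee_rot: [0.641, 0.768, 0.0, 0.001]
ft_force: [-0.5, -0.1, -2.3]
grip_width: 0.376
t 65.4 pos [0.5082 0.3648 0.1881] head 100.3 F [-0.5 -0.1 -2.3] T [ 0.   -0.03 -0.03] w 32.1mm j [-0.04  0.58 -0.89  1.56  0.47  1.23 -0.83]
 shift now-axes [0.04 0.01 0.03] | in target axes [0.04 0.01 0.03] | turn [ 0.02  0.01 -0.02]
```

View pics/s24c.png

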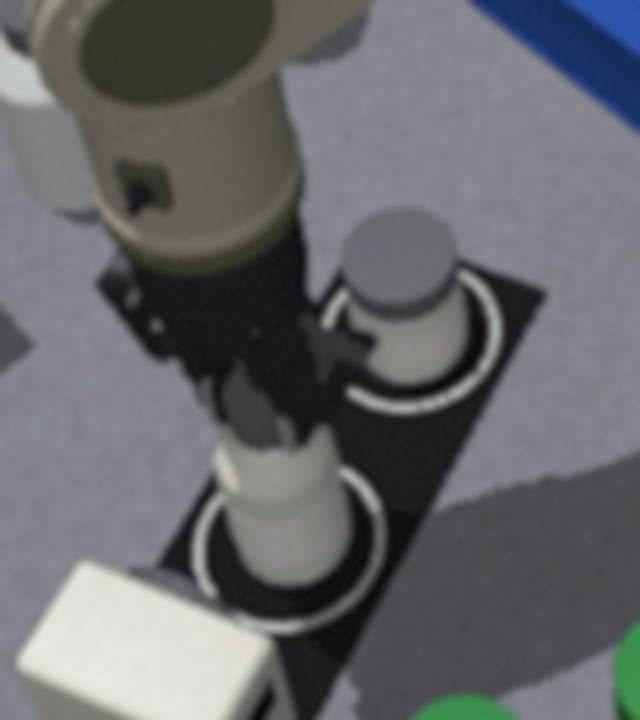

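```bash
python3 -m crank '.03 0 .04 0 0 0 20;0 0 .04 0 0 0 20;0 0 0 0 0 0 20;0 0 0 0 0 0 20;0 0 0 0 0 0 20;0 0 0 0 0 0 20;0 0 0 0 0 0 20;0 0 0 0 0 0 20;0 0 0 0 0 0 20;0 0 0 0 0 0 20' 60
python3 - <<'E'
from meas import *
plan(.5082,.3663,.187,100.4)
E
```

```text
clock: 66.45
position: [0.5085, 0.3664, 0.1878]
ee_rot: [0.641, 0.767, 0.001, 0.002]
ft_force: [-0.6, 0.7, -1.8]
grip_width: 0.378
t 66.5 pos [0.5085 0.3664 0.1878] head 100.2 F [-0.6  0.7 -1.8] T [-0.07  0.09  0.02] w 32.3mm j [-0.05  0.58 -0.89  1.56  0.47  1.23 -0.84]
 shift now-axes [-0.   -0.01  0.02] | in target axes [-0.   -0.01  0.02] | turn [ 0.03  0.02 -0.02]
```

```bash
python3 -m crank '0 0 .04 0 0 0 20;0 0 0 0 0 0 20;0 0 0 0 0 0 60;0 0 0 0 0 0 60;0 0 0 0 0 0 60;0 0 -.3 0 0 0 60;0 0 -1 0 0 0 60;0 0 -1 0 0 0 60;0 0 -1 0 0 0 60;0 0 -.5 0 0 0 60' 60
python3 - <<'E'
from meas import *
plan(.45,.0,.35,55)
p,d=snap('side','s25');crop(p,'s25c',150,250,350,450,4)
C=cloud('side',d);x,y=C[...,0],C[...,1]
for nm,m in (('tall',(C[...,2]>.125)&(C[...,2]<.16)&(x>.35)&(x<.65)&(y>.1)&(y<.42)),('jar',(C[...,2]>.07)&(C[...,2]<.095)&(x>.35)&(x<.65)&(y>.13)&(y<.44))):
        for i,s,c,L in blobs(m,15):print(nm,c.round(1),s[4],C[L].mean(0).round(4),C[L].max(0).round(3))
E
```

```text
clock: 67.45
position: [0.5068, 0.3662, 0.3452]
ee_rot: [0.641, 0.768, -0.0, 0.001]
ft_force: [1.2, 0.5, 0.2]
grip_width: 0.702
t 67.5 pos [0.5068 0.3662 0.3452] head 100.3 F [1.2 0.5 0.2] T [ 0.06 -0.01 -0.01] w 60.0mm j [-0.03  0.47 -0.94  1.36  0.38  1.5  -0.77]
 shift now-axes [-8.75 -3.03 -0.1 ] | in target axes [-8.31  4.09 -0.12] | turn [0.02 0.01 5.66]
tall [222.9 360.6] 302 [0.5066 0.3674 0.1396] [0.526 0.383 0.148]
jar [259.  325.3] 640 [0.5275 0.2391 0.0813] [0.561 0.268 0.089]
jar [228.1 382.9] 273 [0.4944 0.3782 0.0846] [0.533 0.395 0.095]
jar [207.2 407.7] 56 [0.4972 0.437  0.0779] [0.523 0.44  0.084]
jar [269.6 441.3] 188 [0.3598 0.4253 0.079 ] [0.372 0.44  0.084]
```

View pics/s25c.png

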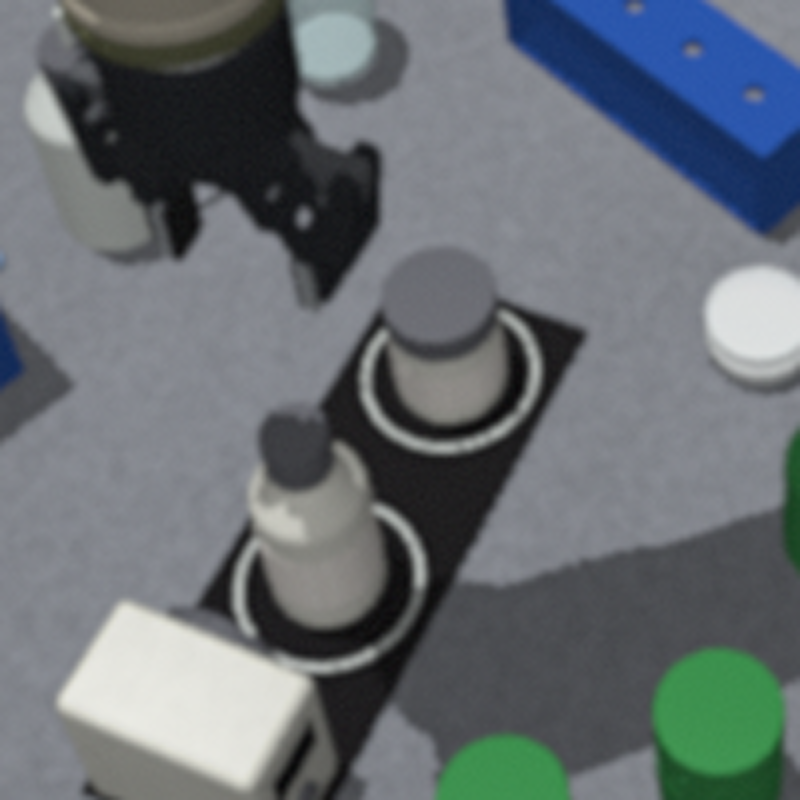

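```bash
python3 -m crank '-1 0 0 0 0 0 40;-1 0 0 0 0 0 40;-1 0 0 0 0 0 40;-1 0 0 0 0 0 40;-1 0 0 0 0 0 40;-1 0 0 0 0 0 40;-1 0 0 0 0 0 40;-1 0 0 0 0 -.9 40;0 0 0 0 0 -.9 40;0 0 0 0 0 -.9 40' 60
python3 - <<'E'
from meas import *
plan(.5515,-.2503,.33,121.7)
E
```

```text
clock: 68.5
position: [0.565, 0.0424, 0.3554]
ee_rot: [0.479, 0.878, 0.004, 0.005]
ft_force: [-0.1, 1.1, 0.5]
grip_width: 0.474
t 68.5 pos [0.565  0.0424 0.3554] head 122.8 F [-0.1  1.1  0.5] T [ 0.   -0.01  0.05] w 40.5mm j [ 0.62  0.3  -0.95  1.51  0.25  1.45  0.24]
 shift now-axes [-5.96 -4.26  0.61] | in target axes [-6.05 -4.13  0.64] | turn [0.08 0.03 0.14]
```

```bash
python3 -m crank '-.8 -.56 0 .08 .03 .14 40;-.8 -.56 0 0 0 0 40;-.8 -.56 0 0 0 0 40;-.8 -.56 0 0 0 0 40;-.8 -.56 0 0 0 0 40;-.8 -.56 0 0 0 0 40;-.8 -.56 0 0 0 0 40;-.35 -.25 0 0 0 0 40;0 0 0 0 0 0 40;0 0 0 0 0 0 40' 60
python3 - <<'E'
from meas import *
plan(.5515,-.2503,.25,121.7)
p,d=snap('side','s26');crop(p,'s26c',310,80,430,220,5)
p2,d2=snap('top','t26');crop(p2,'t26c',120,170,460,300,2.3)
C=cloud('side',d);x,y=C[...,0],C[...,1]
for nm,m in (('tall',(C[...,2]>.125)&(C[...,2]<.16)&(x>.35)&(x<.65)&(y>.1)&(y<.42)),('jar',(C[...,2]>.07)&(C[...,2]<.095)&(x>.35)&(x<.65)&(y>.13)&(y<.44)),('cap',(np.hypot(x-.551,y+.25)<.125)&(C[...,2]>.145)&(C[...,2]<.175))):
        for i,s,c,L in blobs(m,15):print(nm,c.round(1),s[4],C[L].mean(0).round(4),C[L].max(0).round(3))
[print(*r) for r in hexblobs('side',d)]
E
```

```text
clock: 69.5
position: [0.5492, -0.2559, 0.3604]
ee_rot: [0.483, 0.876, 0.001, 0.002]
ft_force: [-0.6, 0.0, -0.3]
grip_width: 0.467
t 69.5 pos [ 0.5492 -0.2559  0.3604] head 122.3 F [-0.6  0.  -0.3] T [ 0.   -0.01 -0.01] w 39.8mm j [ 0.98  0.37 -0.81  1.4   0.26  1.49  0.74]
 shift now-axes [0.09 0.11 2.76] | in target axes [0.09 0.12 2.76] | turn [0.03 0.01 0.07]
tall [222.9 360.7] 306 [0.5067 0.3674 0.1392] [0.527 0.383 0.147]
jar [259.1 325.3] 640 [0.5276 0.2389 0.0812] [0.563 0.267 0.088]
jar [228.8 382.7] 270 [0.4934 0.3771 0.0847] [0.528 0.395 0.095]
jar [208.1 408.2] 54 [0.4953 0.4367 0.0773] [0.513 0.44  0.084]
jar [269.6 441.4] 193 [0.3597 0.4254 0.0789] [0.372 0.44  0.083]
cap [400.7 154.7] 58 [ 0.5073 -0.3269  0.1546] [ 0.519 -0.317  0.162]
cap [369.8 168.8] 85 [ 0.5435 -0.2352  0.1576] [ 0.565 -0.222  0.174]
cap [337.4 178.5] 63 [ 0.5928 -0.1652  0.1545] [ 0.603 -0.156  0.164]
cap [403.3 178.8] 61 [ 0.4591 -0.2505  0.1541] [ 0.47  -0.242  0.162]
cap [371.7 191.4] 67 [ 0.5002 -0.1705  0.1545] [ 0.51  -0.162  0.164]
[366.4 155. ] 11 [ 0.6032 -0.3229  0.1145] -54.7
[338.1 165.7] 42 [ 0.6422 -0.2464  0.1148] 1.8
[399.9 167.3] 23 [ 0.5058 -0.3268  0.1143] -120.2
[369.7 179.7] 47 [ 0.5461 -0.243   0.1152] 127.4
[337.6 191.4] 25 [ 0.5915 -0.1646  0.1136] 64.4
[401.6 192. ] 21 [ 0.458  -0.2472  0.1138] 178.7
[367.5 202.7] 10 [ 0.5077 -0.1666  0.1168] 117.7
[371.9 204.5] 17 [ 0.4964 -0.1683  0.1154] 124.0
```

View pics/s26c.png

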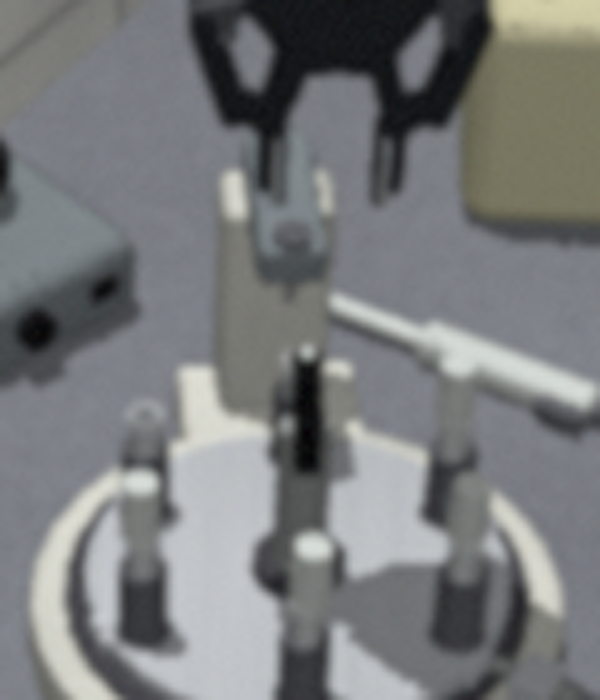

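View pics/t26c.png

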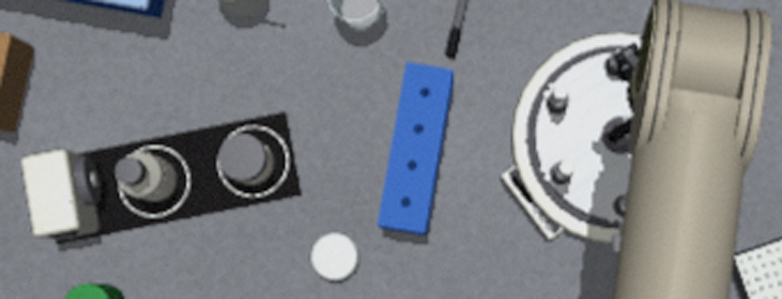

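```bash
python3 -m crank '.09 .11 0 .03 0 .1 40;0 0 .6 0 0 0 40;0 0 .6 0 0 0 40;0 0 .6 0 0 0 40;0 0 .5 0 0 0 40;0 0 0 0 0 0 40;0 0 0 0 0 0 40;0 0 0 0 0 0 40;0 0 0 0 0 0 40;0 0 0 0 0 0 40' 60
python3 - <<'E'
from meas import *
plan(.5515,-.2503,.222,121.2)
p,d=snap('side','s27');crop(p,'s27c',330,100,410,190,7)
print(np.round(proj('side',np.array([[.5515,-.2503,.181],[.5515+.02*np.cos(np.radians(-58.3)),-.2503+.02*np.sin(np.radians(-58.3)),.181]])),1))
E
```

```text
clock: 70.6
position: [0.5564, -0.2349, 0.2724]
ee_rot: [0.483, 0.876, 0.0, 0.005]
ft_force: [-0.5, 1.2, 0.0]
grip_width: 0.468
t 70.6 pos [ 0.5564 -0.2349  0.2724] head 122.3 F [-0.5  1.2  0. ] T [-0.    0.03  0.01] w 40.0mm j [ 0.95  0.41 -0.8   1.54  0.3   1.31  0.68]
 shift now-axes [-0.25 -0.32  1.26] | in target axes [-0.27 -0.31  1.26] | turn [0.04 0.06 0.14]
[[370.6 370.4]
 [156.9 151.7]]
```

View pics/s27c.png

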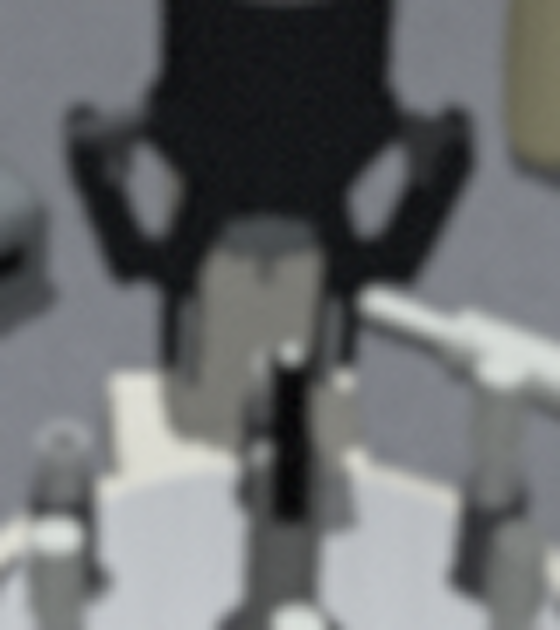

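```bash
python3 -m crank '-.25 -.32 0 .04 .06 .14 40;0 0 0 0 0 0 40;0 0 0 0 0 0 40;0 0 0 0 0 0 40;0 0 0 0 0 0 40;0 0 0 0 0 0 40;0 0 0 0 0 0 40;0 0 0 0 0 0 40;0 0 0 0 0 0 40;0 0 0 0 0 0 40' 60
python3 - <<'E'
from meas import *
plan(.5515,-.2503,.222,121.2)
p,d=snap('side','s28');crop(p,'s28c',330,100,410,190,7)
E
```

```text
clock: 71.65
position: [0.5505, -0.2521, 0.273]
ee_rot: [0.492, 0.87, -0.0, -0.0]
ft_force: [0.6, -1.0, -0.1]
grip_width: 0.467
t 71.7 pos [ 0.5505 -0.2521  0.273 ] head 121.0 F [ 0.6 -1.  -0.1] T [-0.02  0.01 -0.01] w 39.9mm j [ 0.97  0.42 -0.79  1.52  0.3   1.33  0.69]
 shift now-axes [0.03 0.05 1.28] | in target axes [0.03 0.05 1.28] | turn [-0.01 -0.   -0.03]
```

View pics/s28c.png

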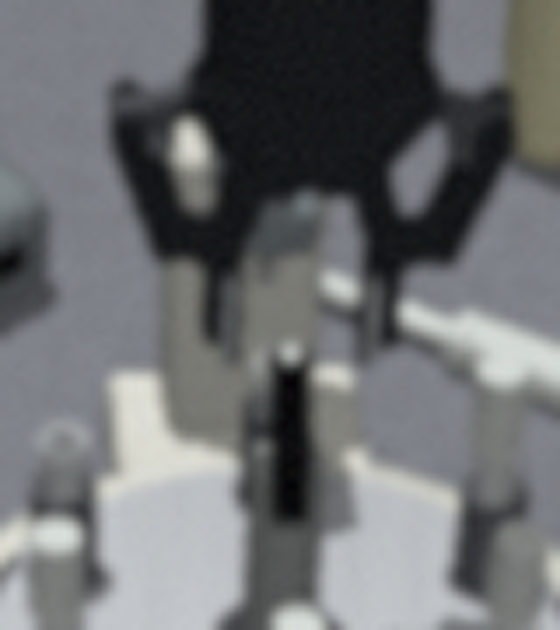

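```bash
python3 -m crank '.03 .05 .4 0 0 0 40;0 0 .4 0 0 0 40;0 0 .3 0 0 0 40;0 0 0 0 0 0 40;0 0 0 0 0 0 40;0 0 0 0 0 0 40;0 0 0 0 0 0 40;0 0 0 0 0 0 40;0 0 0 0 0 0 40;0 0 0 0 0 0 40' 60
python3 - <<'E'
from meas import *
plan(.5515,-.2503,.222,121.2)
E
```

```text
clock: 72.7
position: [0.5516, -0.2499, 0.2252]
ee_rot: [0.492, 0.87, -0.0, -0.0]
ft_force: [0.4, 0.5, -0.4]
grip_width: 0.471
t 72.7 pos [ 0.5516 -0.2499  0.2252] head 121.0 F [ 0.4  0.5 -0.4] T [ 0.01 -0.05 -0.01] w 40.2mm j [ 0.95  0.45 -0.78  1.58  0.33  1.24  0.66]
 shift now-axes [-0.01 -0.01  0.08] | in target axes [-0.01 -0.01  0.08] | turn [-0.01 -0.01 -0.02]
```

Close gently.

```bash
python3 -m crank '0 0 .08 0 0 0 40;0 0 0 0 0 0 5;0 0 0 0 0 0 5;0 0 0 0 0 0 5;0 0 0 0 0 0 5;0 0 0 0 0 0 5;0 0 0 0 0 0 5;0 0 0 0 0 0 5;0 0 0 0 0 0 5;0 0 0 0 0 0 5' 40
python3 - <<'E'
from meas import *
plan(.5515,-.2503,.222,66)
p,d=snap('side','s29');crop(p,'s29c',310,80,430,220,5)
[print(*r) for r in hexblobs('side',d)]
E
```

```text
clock: 73.7
position: [0.5507, -0.2506, 0.2222]
ee_rot: [0.493, 0.87, -0.001, -0.001]
ft_force: [-1.0, 1.8, 1.0]
grip_width: 0.157
t 73.7 pos [ 0.5507 -0.2506  0.2222] head 120.9 F [-1.   1.8  1. ] T [ 0.09  0.04 -0.41] w 13.4mm j [ 0.95  0.46 -0.78  1.59  0.33  1.24  0.66]
 shift now-axes [-0.    0.02  0.  ] | in target axes [0.01 0.01 0.01] | turn [-0.02  0.    6.86]
[338.9 165.1] 44 [ 0.6412 -0.2485  0.1156] 0.5
[400.5 167.7] 25 [ 0.5037 -0.3262  0.1142] -121.6
[369.6 179.6] 40 [ 0.547  -0.2441  0.1142] 127.2
[337.8 190.4] 30 [ 0.5922 -0.1665  0.115 ] 63.6
[401.8 192.2] 29 [ 0.4573 -0.2465  0.114 ] 178.3
[369.9 204.7] 27 [ 0.5006 -0.166   0.1143] 121.2
```

View pics/s29c.png

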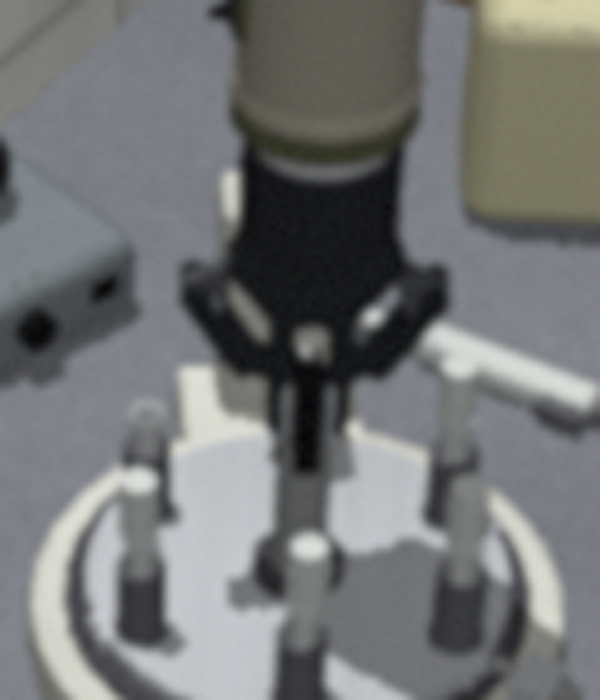

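```bash
python3 -m crank '0 0 0 0 0 .5 5;0 0 0 0 0 .5 5;0 0 0 0 0 .5 5;0 0 0 0 0 .5 5;0 0 0 0 0 .5 5;0 0 0 0 0 0 5;0 0 0 0 0 0 5;0 0 0 0 0 0 5;0 0 0 0 0 0 5;0 0 0 0 0 0 5' 60
python3 - <<'E'
from meas import *
plan(.5515,-.2503,.222,66)
p,d=snap('side','s30')
[print(*r) for r in hexblobs('side',d)]
E
```

```text
clock: 74.75
position: [0.5514, -0.2502, 0.2222]
ee_rot: [0.638, 0.77, -0.001, -0.0]
ft_force: [-0.6, 0.1, 1.0]
grip_width: 0.156
t 74.8 pos [ 0.5514 -0.2502  0.2222] head 100.7 F [-0.6  0.1  1. ] T [ 0.15  0.03 -0.  ] w 13.4mm j [ 0.91  0.44 -0.71  1.59  0.3   1.23  0.33]
 shift now-axes [-0.    0.    0.01] | in target axes [-0.    0.    0.01] | turn [-0.01  0.01  4.34]
[346.9 159.9] 32 [ 0.6356 -0.2786  0.1143] -19.1
[405.4 174.9] 26 [ 0.4794 -0.3066  0.1156] -141.3
[369.7 179.8] 51 [ 0.5463 -0.2431  0.1146] 127.5
[333.8 182.6] 28 [ 0.6165 -0.1859  0.1144] 44.1
[393.8 198.9] 28 [ 0.462  -0.2146  0.1146] 158.7
[356.9 202.6] 31 [ 0.5302 -0.1548  0.115 ] 102.4
```

```bash
python3 -m crank '0 0 0 0 0 .6 5;0 0 0 0 0 .6 5;0 0 0 0 0 .6 5;0 0 0 0 0 .6 5;0 0 0 0 0 .6 5;0 0 0 0 0 .5 5;0 0 0 0 0 .4 5;0 0 0 0 0 0 5;0 0 0 0 0 0 5;0 0 0 0 0 0 5' 60
python3 - <<'E'
from meas import *
plan(.5515,-.2503,.222,66)
p,d=snap('side','s31')
[print(*r) for r in hexblobs('side',d)]
E
```

```text
clock: 75.8
position: [0.5526, -0.2504, 0.2222]
ee_rot: [0.826, 0.564, 0.0, 0.001]
ft_force: [-0.4, -0.2, 2.1]
grip_width: 0.157
t 75.8 pos [ 0.5526 -0.2504  0.2222] head 68.7 F [-0.4 -0.2  2.1] T [ 0.12  0.09 -0.16] w 13.4mm j [ 0.84  0.42 -0.62  1.59  0.25  1.21 -0.2 ]
 shift now-axes [-0.01 -0.03  0.01] | in target axes [-0.01 -0.03  0.01] | turn [0.01 0.   0.33]
[361.5 155.1] 8 [ 0.6141 -0.3164  0.1137] -46.8
[397.4 160.8] 12 [ 0.5223 -0.3435  0.1165] -106.9
[397.3 164.9] 28 [ 0.5157 -0.3311  0.1147] -113.4
[335.9 169.4] 25 [ 0.6394 -0.2313  0.1143] 11.5
[369.6 179.8] 46 [ 0.5465 -0.2431  0.1146] 126.1
[404.3 188.7] 29 [ 0.4577 -0.2603  0.1149] -173.3
[340.3 193.4] 28 [ 0.5814 -0.1607  0.115 ] 71.1
[374.2 204.6] 25 [ 0.4923 -0.1727  0.1136] 127.5
[378.2 202.8] 6 [ 0.4861 -0.1806  0.1163] 133.4
```

```bash
python3 -m crank '0 -.03 0 0 0 .2 5;0 0 0 0 0 .15 5;0 0 0 0 0 0 5;0 0 0 0 0 0 5;0 0 0 0 0 0 5;0 0 0 0 0 0 5;0 0 0 0 0 0 5;0 0 0 0 0 0 5;0 0 0 0 0 0 5;0 0 0 0 0 0 5' 60
python3 - <<'E'
from meas import *
plan(.5515,-.2503,.222,66)
p,d=snap('side','s32')
[print(*r) for r in hexblobs('side',d)]
E
```

```text
clock: 76.85
position: [0.5525, -0.2503, 0.2222]
ee_rot: [0.839, 0.544, 0.001, 0.002]
ft_force: [1.1, -0.8, -0.7]
grip_width: 0.157
t 76.8 pos [ 0.5525 -0.2503  0.2222] head 65.9 F [ 1.1 -0.8 -0.7] T [ 0.13  0.08 -0.08] w 13.4mm j [ 0.83  0.41 -0.61  1.59  0.25  1.21 -0.25]
 shift now-axes [-0.01 -0.02  0.01] | in target axes [-0.01 -0.02  0.01] | turn [ 0.04 -0.   -0.02]
[398.7 164.7] 42 [ 0.5127 -0.3327  0.1154] -114.7
[336.7 168.6] 24 [ 0.6396 -0.2353  0.114 ] 9.0
[369.9 179.7] 39 [ 0.5459 -0.2432  0.1151] 130.1
[403.4 190.1] 36 [ 0.4575 -0.2553  0.1144] -176.4
[339.  192.5] 26 [ 0.5861 -0.1623  0.1142] 68.0
[373.5 204.2] 37 [ 0.4939 -0.1717  0.1148] 126.4
```

```bash
python3 -m crank '0 0 0 0 0 0 40;0 0 0 0 0 0 40;0 0 0 0 0 0 40;0 0 0 0 0 0 40;0 0 -.4 0 0 0 40;0 0 -.8 0 0 0 40;0 0 -1 0 0 0 40;0 0 -1 0 0 0 40;0 0 -1 0 0 0 40;0 0 0 0 0 0 40' 60
python3 - <<'E'
from meas import *
plan(.35,-.1,.35,66)
p,d=snap('side','s33');crop(p,'s33c',310,80,430,220,5)
[print(*r) for r in hexblobs('side',d)]
E
```

```text
clock: 77.9
position: [0.5505, -0.2487, 0.4019]
ee_rot: [0.839, 0.545, 0.002, 0.002]
ft_force: [0.3, 1.3, -0.4]
grip_width: 0.468
t 77.9 pos [ 0.5505 -0.2487  0.4019] head 66.0 F [ 0.3  1.3 -0.4] T [-0.03 -0.03  0.02] w 40.0mm j [ 0.83  0.31 -0.63  1.33  0.18  1.55 -0.2 ]
 shift now-axes [ 1.36 -6.1   1.27] | in target axes [ 1.36 -6.09  1.3 ] | turn [ 0.03 -0.01 -0.  ]
[365.7 154.1] 26 [ 0.606  -0.3242  0.1153] -53.7
[398.4 161.7] 12 [ 0.5182 -0.3411  0.1172] -109.6
[398.8 166.2] 24 [ 0.5108 -0.3302  0.1133] -116.4
[336.8 168.2] 28 [ 0.6397 -0.236   0.1147] 8.5
[369.6 179.9] 48 [ 0.5462 -0.2426  0.1146] 125.3
[403.5 189.8] 31 [ 0.4576 -0.2558  0.1149] -176.0
[339.3 192.6] 25 [ 0.5851 -0.1621  0.1147] 68.6
[373.5 204.1] 33 [ 0.4944 -0.1725  0.1144] 126.4
```

View pics/s33c.png

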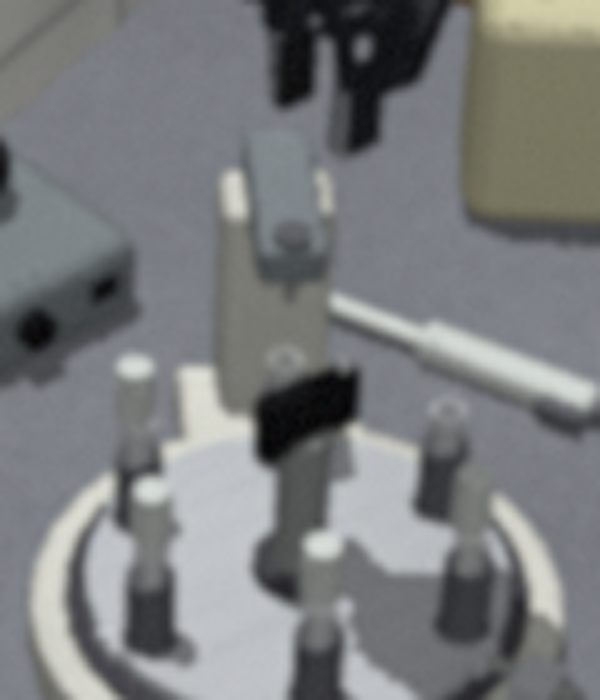

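```bash
python3 -m crank '.2 -.8 0 0 0 0 40;.2 -.8 0 0 0 0 40;.2 -.8 0 0 0 0 40;.2 -.8 0 0 0 0 40;.2 -.8 0 0 0 0 40;.2 -.8 0 0 0 0 40;0 0 0 0 0 0 40;0 0 0 0 0 0 40;0 0 0 0 0 0 40;0 0 0 0 0 0 40' 60
python3 - <<'E'
from meas import *
plan(.35,-.1,.35,66)
p,d=snap('side','s34');p2,d2=snap('top','t34')
for n,dd in(('side',d),('top',d2)):
    print(n);C=cloud(n,dd);x,y=C[...,0],C[...,1]
    for nm,m in (('tall',(C[...,2]>.125)&(C[...,2]<.16)&(x>.35)&(x<.65)&(y>.1)&(y<.42)),('jar',(C[...,2]>.07)&(C[...,2]<.095)&(x>.4)&(x<.65)&(y>.13)&(y<.43)),('cap',(np.hypot(x-.551,y+.25)<.125)&(C[...,2]>.145)&(C[...,2]<.175))):
        for i,s,c,L in blobs(m,15):print(nm,c.round(1),s[4],C[L].mean(0).round(4),C[L].max(0).round(3))
    [print(*r) for r in hexblobs(n,dd)]
E
```

```text
clock: 78.95
position: [0.3872, -0.1219, 0.3958]
ee_rot: [0.839, 0.544, -0.001, -0.002]
ft_force: [-0.0, -0.0, -0.6]
grip_width: 0.469
t 79.0 pos [ 0.3872 -0.1219  0.3958] head 65.9 F [-0.  -0.  -0.6] T [-0.03 -0.01 -0.04] w 40.1mm j [ 0.95 -0.19 -0.64  1.8  -0.12  1.5  -0.09]
 shift now-axes [ 0.12 -1.07  1.15] | in target axes [ 0.12 -1.07  1.14] | turn [-0.02 -0.01 -0.01]
side
tall [222.9 360.7] 304 [0.5067 0.3675 0.1394] [0.526 0.383 0.146]
jar [259.  325.3] 638 [0.5276 0.239  0.0812] [0.562 0.269 0.087]
jar [228.6 382.6] 265 [0.4938 0.3773 0.085 ] [0.528 0.395 0.095]
cap [336.4 155.3] 53 [ 0.6426 -0.2386  0.154 ] [ 0.653 -0.227  0.161]
cap [370.4 165.1] 197 [ 0.548  -0.2455  0.1601] [ 0.568 -0.221  0.175]
cap [404.1 176.7] 60 [ 0.4608 -0.2577  0.1546] [ 0.471 -0.248  0.162]
cap [339.5 179.9] 59 [ 0.5859 -0.1638  0.1544] [ 0.596 -0.155  0.161]
cap [373.6 190.8] 61 [ 0.4973 -0.174   0.155 ] [ 0.508 -0.167  0.162]
[365.7 153.9] 34 [ 0.6062 -0.3246  0.1158] -53.7
[398.7 164.4] 46 [ 0.5129 -0.3328  0.1164] -114.5
[336.8 168.5] 28 [ 0.6393 -0.2356  0.1142] 8.8
[369.4 179.7] 43 [ 0.5468 -0.2427  0.1149] 122.5
[403.5 189.8] 29 [ 0.4575 -0.256   0.1148] -175.9
[339.4 192.5] 24 [ 0.5852 -0.1628  0.1144] 68.4
[373.4 204.1] 30 [ 0.4942 -0.1717  0.115 ] 126.2
top
tall [175.8 243.5] 124 [0.5105 0.3627 0.1418] [0.526 0.382 0.154]
jar [224.6 237.5] 337 [0.531  0.2348 0.0832] [0.56  0.265 0.094]
jar [187.9 246.7] 51 [0.5059 0.3422 0.0855] [0.531 0.355 0.095]
cap [388.  191.7] 38 [ 0.6446 -0.2413  0.1568] [ 0.653 -0.232  0.163]
cap [362.1 211.9] 39 [ 0.5883 -0.1664  0.1564] [ 0.598 -0.158  0.165]
cap [391.3 226.3] 51 [ 0.5456 -0.2472  0.1584] [ 0.56  -0.224  0.175]
cap [366.8 243.1] 40 [ 0.4996 -0.177   0.1576] [ 0.509 -0.169  0.163]
cap [396.8 255.4] 35 [ 0.4633 -0.2599  0.1576] [ 0.47  -0.252  0.167]
[423.  238.3] 7 [ 0.5138 -0.3423  0.1177] -111.8
[419.3 240.3] 7 [ 0.5084 -0.3318  0.1154] -117.3
```

View pics/s34.png

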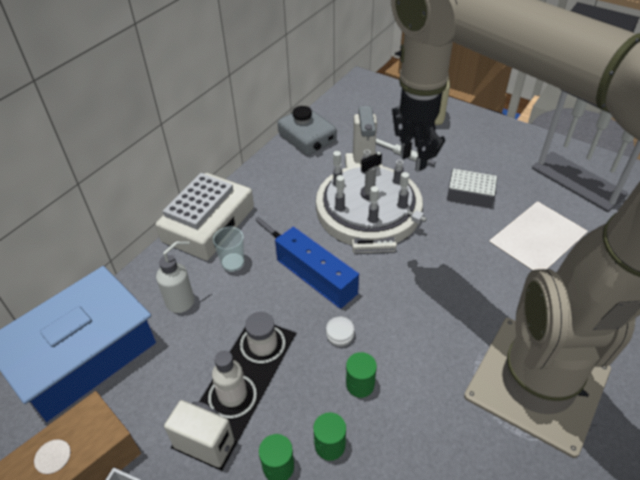

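View pics/t34.png

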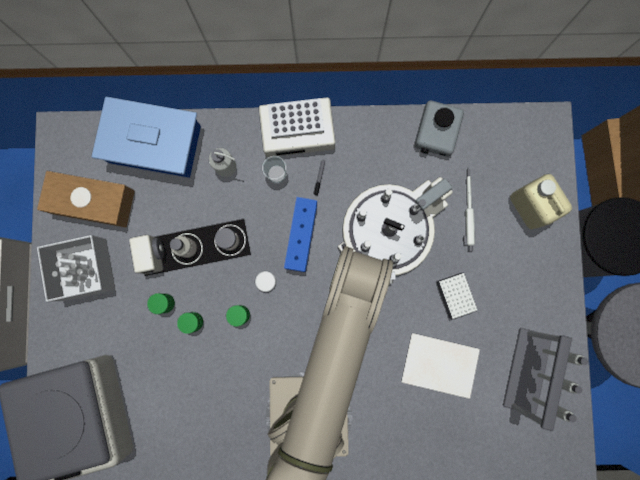

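```bash
python3 -c "
from workcell import *
print(hand_in());print(get_obs()['clock'])"
```

```text
the job is handed in; nothing more can be done
None
the job is handed in; nothing more can be done
```

I did the whole changeover and handed it in after 79 s of the 210 s. The end state looks right in both cameras, but the turntable turned early by about 4° before its final click.

**What I did**
- **Swabs:** all four went from the blue rack into vial1 to vial4, one each. vial0 and vial5 stayed free.
- **Bottles:** I parked the tall bottle on the clear table, moved the jar to the spare ring, then set the tall bottle in the ring by the pump.
- **Turntable:** last, I turned it by the hub handle to the next click clockwise and let go.

**What the last checks showed**
- **Swabs:** the four caps stand at the same height (about 158 mm, as expected for caps on the rims), and the rack holes are empty.
- **Bottles:** both stand upright inside their rings, the tall bottle about 4 mm off centre and the jar about 2 mm. I saw no sign of either being knocked.
- **Turntable:** it reads about 60° on, within about half a degree of the stop. vial5 is now under the nozzle, and it and vial0 are empty.
- **Other things:** in the pictures, the rest of the bench looks unmoved.

**What went wrong**
- **Early turn:** while I seated the swab in vial3, the push moved the turntable about 4° clockwise off its stop. I saw no lasting backward turn and did not push it back. The third and fourth swabs and both bottles were therefore done with it slightly off the stop, before the proper turn.
- **vial2:** because of that shift, the third swab first hit the rim of vial2 and tilted in the grip. I tilted the gripper to match, put the rod in and let the swab drop; its cap sits at the same height as the others.

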